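# Unload the water purifier's filter plates

### The arm

A 7-joint arm with a two-finger parallel gripper is mounted at the origin on the work surface. World frame = base frame: x ahead of the robot, y to its left, z up, the work surface at z = 0. Lengths are in m, angles in degrees, forces in N, time in s.
With the tool pointing down it reaches from about 0.425 to 0.875 m from the base axis. Payload 4.7 kg.
Tool frame: the origin (TCP) lies on the centre line of the jaws, within the pads' length; the fingertips stand 8 mm ahead of it and the grasp point (between the pads) lies 11 mm behind it; z points along the fingers, x is the direction in which the jaws open and shut, and the axes are right-handed (so a half turn about z gives the same grasp; the last joint's range is limited). The gripper opens to 87 mm and grips with 3 to 60 N. Pads are 19 mm wide; open, the fingers measure 117 mm over their backs; the gripper's body (75 mm by 190 mm) begins 51 mm behind the grasp point.
Start: joints at [0.808, 18.392, -4.016, 83.108, 1.295, 78.541, -3.26], TCP at [0.65, -0, 0.231] pointing down, gripper open.
Joint ranges: [-163.93, 163.93], [-17.29, 119.83], [-79.2, 71.16], [3.27, 140.29], [-89.18, 269.18], [5.43, 117.66], [-154.24, 154.24]. Speed limits (degrees/s): [147.25, 147.25, 180, 180, 180, 180, 180].

### API

Orientations are given as [roll, pitch, yaw] about the fixed x, y, z axes, in that order (R = Rz(yaw) Ry(pitch) Rx(roll)).
In Python, from cell import telemetry, read_camera, get_calibration, sign_off gives the robot as it stands. The module is installed in compiled form; this text tells all that it offers.
- The arm moves only by the tool carry_out, never from a script. Its arguments are lists of equal length, an entry for each row: "translation": the shift along the tool's x, y, z in cm, a list of three; "turn": the turn about the tool's z in rad; "gripper": the opening, from 0 (shut) to 1 (fully open). In form: {"translation": [[dx, dy, dz], ...], "turn": [turn, ...], "gripper": [gripper, ...]}. A call has 1 to 5 rows; each row is the pose to reach, as a shift and turn from the pose commanded when the call began, along the tool's axes at that moment; what a row does not reach only later rows make up. A row lasts 1/8 s, in which the tool goes at most 62.5 mm and 10.7 degrees, less where a joint would pass 70% of its speed; a pose out of reach is approached as far as the arm can. A call with a gripper value outside its range is refused whole. The fingers move at their own pace and stop on an object; "squeeze" is the grip in N (left out, the last holds). Time passes only in rows, so rows that repeat a pose let the fingers close. It gives the time, the measured TCP pose, the force and the opening at its end, in the units of the state.
- telemetry.get_obs(): the state, without advancing time (a new reading comes with each control period).
- read_camera(name): name is "scene" or "side" or "wrist"; returns the picture (480x640x3 uint8, red, green, blue); there is no depth.
- get_calibration(name): a dict with "fx", "fy", "cx", "cy" (pixels), "R" (3x3) and "t" (3): a world point X has camera coordinates R X + t. Camera axes: x right, y down, z forward; pixel columns grow to the right and rows downward; lengths in m; the calibration is good to about 2 mm. The wrist camera is an equidistant fisheye: a pixel r from the principal point sees the ray r / f radians off the axis. A picture is of the moment at which its call begins: read the wrist's pose just before it. get_calibration takes no time and is no camera call; for the wrist camera it gives the pose at the moment of the call.
- sign_off(): hands the job in, once; it reports no verdict.
The state is a dict: "time_s": time; "qpos": joint angles; "joint_velocities": joint speeds; "effort": joint torques, N m; "tool_pos": TCP position; "tool_rot": TCP orientation; "force": force on the tool from outside, world axes, zero at the start; "wrist_torque": the same for the moment, N m; "grip_width": finger opening in m.
Only numpy, scipy, OpenCV 4.12 (cv2) and the standard library are available. Lean on these libraries where they do the work, as an engineer would, in place of code of your own. Each camera call takes 0.05 s, during which the arm holds its last target.

### The job

The water purifier's filter plates are due for a rinse. First slide the purifier's small switch to off, then press the release button so that the T-handle pops up, turn the handle a quarter turn clockwise and slide the hatch fully open; draw every filter plate up out of the holder and stand it upright between the wires of the draining rack. When all of them are in the rack, slide the hatch fully shut, turn the handle back and push it down until it locks home, leaving the switch off and the other kitchen things where they are.

Things in the scene. Friction and masses are not known exactly. Their poses are not given: they have to be found in the camera images.
- unit: White water purifier fixed on the counter, 200 (x) x 275 (y) x 131 mm. Origin on the counter; x, y its own axes, z up. Along y: the plate bay (-155 to -50 mm, walls 113 mm high, inside 180 x 95 mm) under the hatch; a deck 112 mm high onto which the hatch slides (-50 to 55); a console (55 to 120, top at z = 131). Two 100 mm high canisters stand against its +x side.
- holder (a point): Centre of the grey slotted holder in the unit's bay, on its slot floor (20 mm above the counter). Axes as the unit's. Four upright slots 11 mm wide, centred at x = -60, -20, 20, 60 mm, for plates standing across x; ribs up to 55 mm above this point, the bay's walls up to 93 mm.
- recess (a point): Centre of the floor of the recess in the console in which the slide switch runs: 72 mm (unit x) by 36 mm (unit y), 6 mm deep, its floor 125 mm above the counter.
- switch (a joint): Tiny slide switch in the console's recess, m: about 0 (to 0.004) = on at the start, 0.018 = off, full travel. It moves along the unit's +x with 1 N friction and stays where it is left.
- switch_nub (a point): Centre of the switch's grey nub, 8 mm (along its travel, unit x) x 14 x 6 mm high; its top is flush with the console and it stands on the recess floor, 3 mm below this point. When on, about 42 mm of the recess is free behind it (unit -x side) for a fingertip.
- hatch (a joint): Aluminium hatch over the plate bay, 176 (x) x 104 (y) x 18 mm, top at z = 131; m: 0 = shut, 0.104 = fully open. It slides along the unit's +y (friction 2 N), moved by its T-handle. Latched while the handle is at 0 turn; free once that has turned more than about 0.7 rad.
- button (a joint): Release button on the hatch, m: 0 = out, 0.006 = fully pressed (straight down, about 3.5 N). Fully pressed it frees the handle; it then stays part-way in (0.003) until the handle is locked home again.
- button_top (a point): Centre of the top of the black round release button, 18 mm diameter; it stands 8 mm proud of the hatch, 60 mm from the handle's axis on the unit's -x side.
- pop (a joint): Height of the T-handle, m: 0 = locked home (bar in its recess, top 5 mm proud of the hatch), 0.028 = popped up. A spring (3 N) drives it up when the button is pressed; to lock it, push the bar down with 4 N to -0.002 or -0.003, where it catches. It goes down only when turned back to within 0.1 rad of 0.
- handle (a joint): Turn of the T-handle about the vertical, rad: 0 = latched, bar along unit y; grows clockwise seen from above; 1.57 (stop at 1.65) = unlatched, bar along unit x. Stays where it is left. Cannot turn while home.
- t_bar (a point): Centre of the T-handle's dark steel bar, 70 mm long, 14 mm wide, 14 mm high, on the handle's axis. Popped up, the bar's underside is 19 mm above the hatch's top. The recess is 78 x 20 mm.
- rack: Loose draining rack (0.9 kg), 176 (x) x 116 (y) mm. Origin at the centre of its underside; floor at z = 8 mm. Eight wire hoops 4 mm thick, 88 mm long in y, up to z = 53, at x = -73.5 to 73.5 in steps of 21 mm leave seven gaps of 17 mm centred at x = -63, -42, -21, 0, 21, 42, 63. Side rails 30 mm high at y = -55, 55.
- plate0_mid (a point): Centre of a flat white filter plate with a brown face, 8 mm thick (its x), 84 mm wide (its y), 85 mm high (its z), 60 g, standing upright in one of the holder's slots with its thickness along unit x, its top 30 mm above the ribs and 8 mm below the shut hatch. May be absent (None).
- plate1_mid (a point): Centre of a flat white filter plate with a brown face, 8 mm thick (its x), 84 mm wide (its y), 85 mm high (its z), 60 g, standing upright in one of the holder's slots with its thickness along unit x, its top 30 mm above the ribs and 8 mm below the shut hatch. May be absent (None).
- plate2_mid (a point): Centre of a flat white filter plate with a brown face, 8 mm thick (its x), 84 mm wide (its y), 85 mm high (its z), 60 g, standing upright in one of the holder's slots with its thickness along unit x, its top 30 mm above the ribs and 8 mm below the shut hatch. May be absent (None).
- plate3_mid (a point): Centre of a flat white filter plate with a brown face, 8 mm thick (its x), 84 mm wide (its y), 85 mm high (its z), 60 g, standing upright in one of the holder's slots with its thickness along unit x, its top 30 mm above the ribs and 8 mm below the shut hatch. May be absent (None).
- mug: Blue mug, 80 mm diameter, 90 mm high, origin at its underside. Leave it alone.
- tumbler: Clear tumbler, 66 mm diameter, 100 mm high, origin at its underside. Leave it alone.
- soap: Green bottle, 60 mm diameter, 170 mm high, origin at its underside. Leave it alone.
- jar: Amber jar, 56 mm diameter, 80 mm high, origin at its underside. Leave it alone.
- sponge: Yellow sponge, 70 x 100 x 30 mm, origin at its underside. Leave it alone.
- salt: Small white salt pot, 40 mm diameter, 70 mm high, origin at its underside. Leave it alone.
There are look-alikes about, which are no part of the job. What is shaped like the rack but pink or purple is not meant.

How it is judged (in metres and radians):
On the way, in this order (a step that is already met when the one before it is completed fails the run):
1. the switch is slid to off while the hatch is still latched (value of joint switch above 0.014 m and value of joint pop below 0.006 m), for 0.2 s.
2. the button is pressed and the T-handle has popped up (value of joint pop above 0.02 m), for 0.2 s.
3. the handle is turned clockwise to unlatched (value of joint handle above 1.2 rad), for 0.2 s.
4. the hatch is slid open (value of joint hatch above 0.092 m), for 0.2 s.
5. every plate stands upright in the rack (x of plate0_mid in the frame of rack between -0.08 and 0.08 m and y of plate0_mid in the frame of rack between -0.03 and 0.03 m and z of plate0_mid in the frame of rack between 0.04 and 0.062 m and angle between each of plate0_mid, plate1_mid, plate2_mid, plate3_mid's own z axis and vertical below 0.35 rad and x of plate1_mid in the frame of rack between -0.08 and 0.08 m and y of plate1_mid in the frame of rack between -0.03 and 0.03 m and z of plate1_mid in the frame of rack between 0.04 and 0.062 m and x of plate2_mid in the frame of rack between -0.08 and 0.08 m and y of plate2_mid in the frame of rack between -0.03 and 0.03 m and z of plate2_mid in the frame of rack between 0.04 and 0.062 m and x of plate3_mid in the frame of rack between -0.08 and 0.08 m and y of plate3_mid in the frame of rack between -0.03 and 0.03 m and z of plate3_mid in the frame of rack between 0.04 and 0.062 m), for 0.3 s.
6. the hatch is slid shut (value of joint hatch below 0.006 m), for 0.2 s.
At the end, for the whole second after the job is handed in: Every plate stands upright (within 20 degrees) and still between the rack's wires, on its floor; the rack is level; the hatch is shut (within 6 mm), the handle turned back (within 0.2 rad) and locked home (within 4 mm), and the switch is off (14 mm or more of its travel) (all of step 5 and value of joint switch above 0.014 m and value of joint hatch below 0.006 m and value of joint handle below 0.2 rad and value of joint pop below 0.004 m and linear speed of each of plate0, plate1, plate2, plate3 below 0.03 m/s and angle between rack's own z axis and vertical below 0.1 rad); the robot touches nothing.
It fails at once if one of the other kitchen things is moved more than 5 cm or knocked over (distance of any of mug, tumbler, soap, jar, sponge, salt from where it was at the start of the episode above 0.05 m or angle between any of mug, tumbler, soap, jar, sponge, salt's own z axis and vertical above 0.6 rad).
It fails at once if the rack is tipped over (angle between rack's own z axis and vertical above 0.6 rad).
Of plate0, plate1, plate2, plate3 only 2 to 4 are there at a start; the rules pass over those that are not, and their reading is None.
At some moment in a run one of rack may be knocked a few centimetres aside while the robot is not near it.
It also fails if it takes over 210 s, if anything falls off the work surface, if the arm or the gripper's body presses on something with over 40 N, if the wrist force passes 120 N, or if a joint passes its speed limit or range.

## Working session

There is one attempt and no reset: what is moved stays moved. The work goes in short steps, Python scripts to look and compute and a tool call to move; the robot and the scene stay as the last step left them, time stands still between calls to the robot, and variables do not carry over. Pictures are saved under pics/ and viewed, and the job is handed in when it is done.

Besides the shell and the picture viewer there is one more tool, called as name([rows], argument=value, ...), one row to a line, values as JSON. carry_out: Moves the arm, as the interface text tells. Its arguments: {"type":"object","properties":{"translation":{"type":"array","items":{"type":"array","items":{"type":"number"}}},"turn":{"type":"array","items":{"type":"number"}},"gripper":{"type":"array","items":{"type":"number"}},"squeeze":{"type":"number"}},"required":["translation","turn","gripper"]}

```bash
mkdir -p pics; ls; python3 - <<'E'
from cell import telemetry, read_camera, get_calibration
import cv2
print(telemetry.get_obs())
for n in ["scene","side","wrist"]:
    c=get_calibration(n); print(n,c)
    cv2.imwrite(f"pics/{n}0.png",read_camera(n)[:,:,::-1])
E
```

```text
pics
{'time_s': 0.0, 'qpos': array([ 0.80665364, 18.44024163, -4.01311021, 83.1739446 ,  1.29413019,
       78.53968388, -3.25792728]), 'joint_velocities': array([ 0.00105519, -0.01837684, -0.02281879, -0.07287443, -0.03021686,
       -0.04542706,  0.09347015]), 'effort': array([-2.58547143e-04, -4.91284704e+01, -4.03903294e-01, -3.12526345e+01,
       -6.40594075e-02,  4.37659642e-02,  1.61017233e-04]), 'tool_pos': array([ 6.49475268e-01, -5.68945578e-05,  2.29456142e-01]), 'tool_rot': array([1.79994455e+02, 1.08689214e-01, 2.67100831e-03]), 'force': array([-0.10187038, -0.8055665 , -0.05611942]), 'wrist_torque': array([-0.03148858, -0.00621621, -0.01501089]), 'grip_width': 0.08733202428614652}
scene {'fx': 476.8131862180932, 'fy': 476.8131862180932, 'cx': 317.7865283839849, 'cy': 228.93861679281127, 'R': array([[ 0.85888396,  0.51214647, -0.00493245],
       [ 0.40527076, -0.68547596, -0.60487876],
       [-0.3131676 ,  0.51752169, -0.7963023 ]]), 't': array([-0.39077757, -0.19330928,  1.56756878])}
side {'fx': 462.2027182797961, 'fy': 462.2027182797961, 'cx': 322.3738302385896, 'cy': 245.75050352852372, 'R': array([[-0.80011696, -0.5998073 , -0.00663722],
       [-0.37450637,  0.50815749, -0.77557781],
       [ 0.46856999, -0.61806728, -0.63121708]]), 't': array([0.39897774, 0.31607667, 0.96803105])}
wrist {'fx': 371.64829954431775, 'fy': 371.64829954431775, 'cx': 315.29246176025515, 'cy': 244.62773587742754, 'R': array([[ 9.99998010e-01,  1.41771808e-03, -1.40357373e-03],
       [ 1.73552342e-03, -9.65175007e-01,  2.61599300e-01],
       [-9.83820225e-04, -2.61601215e-01, -9.65175547e-01]]), 't': array([-0.6499232 , -0.03240219,  0.3890518 ])}
```

View pics/scene0.png

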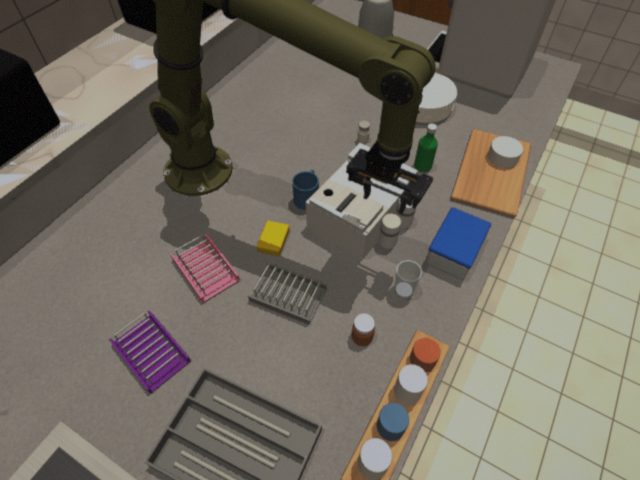

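View pics/side0.png

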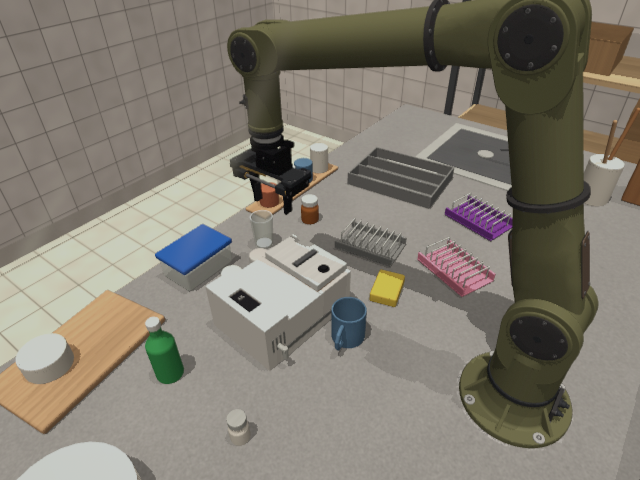

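View pics/wrist0.png

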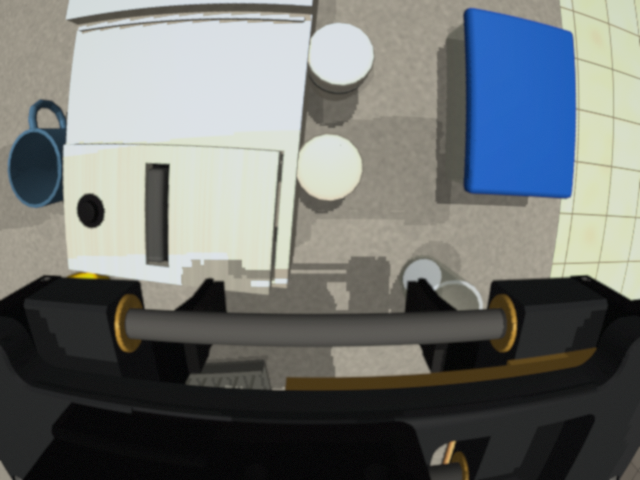

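The unit lies ahead and to the left of the TCP, with its hatch toward −y. In the wrist view the button is near (90,210) and the T-bar runs from about (157,163) to (157,265). The grey rack sits at scene (288,290); the pink and purple ones are decoys.

```bash
cat > h.py <<'E'
import numpy as np, cv2
from cell import telemetry, read_camera, get_calibration
def grab(n,save=None):
    c=get_calibration(n); im=read_camera(n)
    if save: cv2.imwrite(f"pics/{save}.png",im[:,:,::-1])
    return im,c
def ray(n,c,px):
    u=(px[0]-c['cx'])/c['fx']; v=(px[1]-c['cy'])/c['fy']
    if n=='wrist':
        r=np.hypot(u,v); s=np.sin(r)/r if r>1e-9 else 1
        d=np.array([u*s,v*s,np.cos(r)])
    else:
        d=np.array([u,v,1.])
    R=np.array(c['R']); t=np.array(c['t'])
    d=R.T@d; return -R.T@t, d/np.linalg.norm(d)
def onz(n,c,px,z):
    o,d=ray(n,c,px); return o+d*(z-o[2])/d[2]
def proj(n,c,X):
    p=np.array(c['R'])@np.array(X)+np.array(c['t'])
    if n=='wrist':
        r=np.hypot(p[0],p[1]); th=np.arctan2(r,p[2]); k=th/r if r>1e-9 else 1/p[2]
        return np.array([c['cx']+c['fx']*p[0]*k,c['cy']+c['fy']*p[1]*k])
    return np.array([c['cx']+c['fx']*p[0]/p[2],c['cy']+c['fy']*p[1]/p[2]])
E
python3 - <<'E'
from h import *
c=get_calibration('wrist')
for nm,px,z in [('button',(90,210),.139),('barT',(157,165),.136),('barB',(157,264),.136),('hatchTL',(66,146),.131),('hatchTR',(281,150),.131),('hatchBL',(69,268),.131)]:
    print(nm,onz('wrist',c,px,z))
for n in ['scene','side']:
    c=get_calibration(n)
    for nm,px,z in {'scene':[('button',(328,192),.139),('rack',(288,290),.03)],'side':[('button',(323,268),.139),('bar',(303,258),.136),('rack',(370,240),.03),('switchrecess',(244,300),.125)]}[n]:
        print(n,nm,onz(n,c,px,z))
im,c=grab('scene'); cv2.imwrite('pics/s1.png',cv2.resize(im[150:330,220:420,::-1],(800,720)[:2] and (660,594),interpolation=cv2.INTER_CUBIC))
im,c=grab('side'); cv2.imwrite('pics/d1.png',cv2.resize(im[220:360,200:420,::-1],(800,509),interpolation=cv2.INTER_CUBIC))
E
```

```text
button [0.47896628 0.0322063  0.139     ]
barT [0.53887997 0.06221369 0.136     ]
barB [ 0.53206744 -0.01076213  0.136     ]
hatchTL [0.45344297 0.08333705 0.131     ]
hatchTR [0.62702413 0.06903803 0.131     ]
hatchBL [ 0.44156954 -0.01780663  0.131     ]
scene button [0.47391273 0.02485705 0.139     ]
scene rack [ 0.50849985 -0.24299037  0.03      ]
side button [0.46793502 0.03700152 0.139     ]
side bar [0.53008469 0.03409627 0.136     ]
side rack [ 0.50452846 -0.23699758  0.03      ]
side switchrecess [0.55416905 0.21223736 0.125     ]
```

View pics/s1.png

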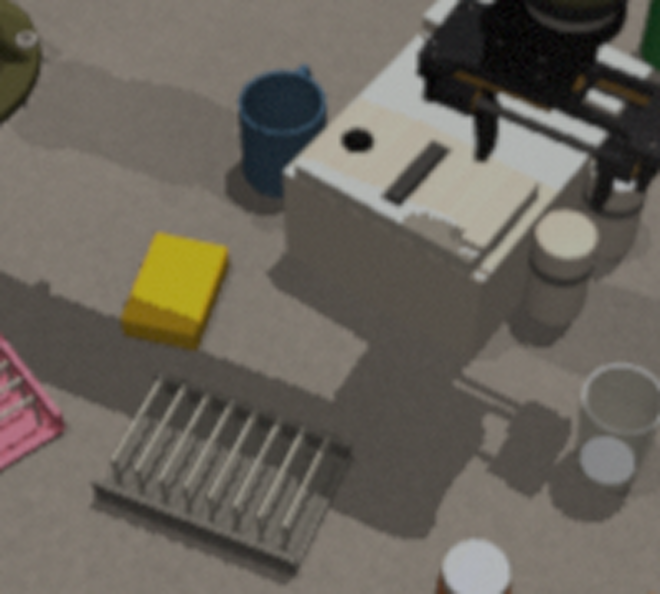

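View pics/d1.png

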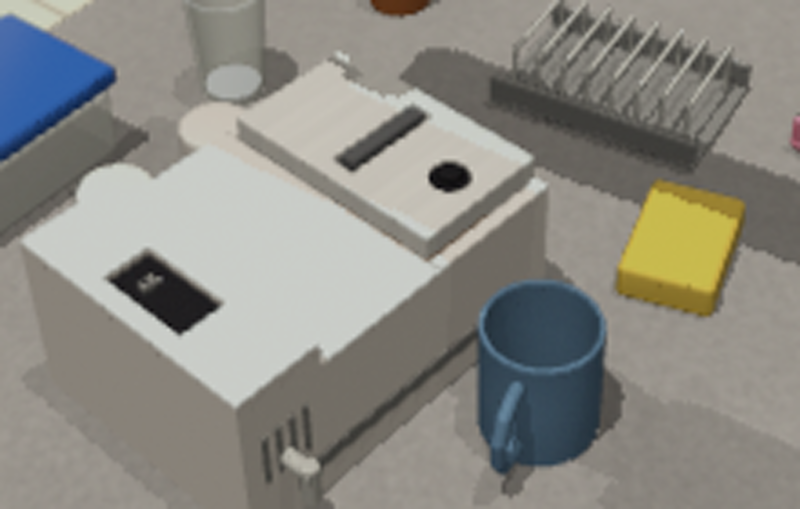

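Bar, button and hatch edges agree: unit yaw is about −5° and the bar is at (0.535, 0.026). I'll go over the console to look at the switch.

carry_out([
  [-2.5,-4.2,0],
  [-5,-8.5,0],
  [-7.5,-12.7,0],
  [-9.7,-16,0],
  [-9.7,-16,0],
], turn=[0.03,0.06,0.087,0.087,0.087], gripper=[0,0,0,0,0], squeeze=20)

```text
time_s: 0.88
tool_pos: [0.551, 0.1643, 0.2309]
tool_rot: [-179.9, 0.0, -4.6]
force: [0.8, -0.5, -0.7]
grip_width: 0.0451
```

```bash
python3 - <<'E'
from h import *
o=telemetry.get_obs(); print(o['time_s'],o['tool_pos'],o['tool_rot'],o['force'])
im,c=grab('wrist','w1')
E
```

```text
0.875 [0.55095566 0.16427001 0.23085868] [-1.79913723e+02  2.24139858e-02 -4.57929562e+00] [ 0.78376089 -0.51389558 -0.69354852]
```

View pics/w1.png

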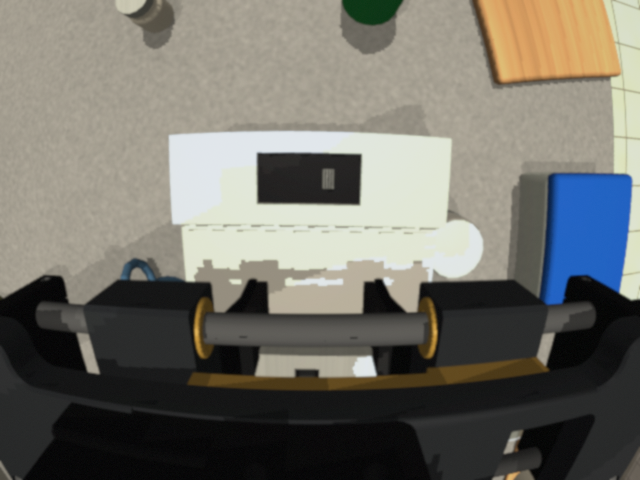

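The view shows the recess at pixels (257–361, 153–205) with the nub at about (328,179).

```bash
python3 - <<'E'
from h import *
im,c=grab('wrist')
dark=(im[:,:,:].max(2)<70).astype(np.uint8); dark[:,:200]=0;dark[:120]=0;dark[220:]=0;dark[:,420:]=0
cn=max(cv2.findContours(dark,0,2)[0],key=cv2.contourArea)
q=cv2.approxPolyDP(cn,6,True)[:,0]; print(q)
P=[onz('wrist',c,p,.131) for p in q]; print(np.round(P,4))
C=np.mean([onz('wrist',c,p,.131) for p in cv2.boxPoints(cv2.minAreaRect(cn))],0);print('recess ctr',C)
g=im[153:206,257:362].astype(int).max(2); ys,xs=np.where(g>70)
m=(xs>40)&(xs<95)&(ys>5)&(ys<46)
px=[xs[m].mean()+257,ys[m].mean()+153];print(px,xs[m].min()+257,xs[m].max()+257)
N=onz('wrist',c,px,.131);print('nub',N)
a=np.radians(-5);R=np.array([[np.cos(a),-np.sin(a)],[np.sin(a),np.cos(a)]])
print('nub rel recess in unit',R.T@(N-C)[:2])
o=telemetry.get_obs();y=np.radians(o['tool_rot'][2])
print(o['tool_pos'],y)
E
```

```text
[[256 150]
 [257 198]
 [355 199]
 [356 151]]
[[0.5187 0.234  0.131 ]
 [0.5159 0.2009 0.131 ]
 [0.5833 0.1945 0.131 ]
 [0.5862 0.2275 0.131 ]]
recess ctr [0.55094777 0.21453428 0.131     ]
[np.float64(325.479674796748), np.float64(174.0040650406504)] 320 331
nub [0.56434026 0.21324926 0.131     ]
nub rel recess in unit [ 0.01345353 -0.0001129 ]
[0.55312705 0.15969805 0.23065374] -0.08647726563999658
```

```bash
cat >> h.py <<'E'
from scipy.spatial.transform import Rotation as Ro
def go(x,y,z,yaw=None):
    o=telemetry.get_obs(); R=Ro.from_euler('xyz',o['tool_rot'],degrees=True).as_matrix()
    d=R.T@(np.array([x,y,z])-o['tool_pos'])*100
    t=0 if yaw is None else -np.radians((yaw-o['tool_rot'][2]+180)%360-180)
    print('t',round(o['time_s'],2),'at',np.round(o['tool_pos'],4),np.round(o['tool_rot'],2),'F',np.round(o['force'],1),'w',round(o['grip_width'],4),'-> shift cm',np.round(d,2),'turn',round(t,3))
E
python3 -c "
from h import *
go(.536,.216,.17,-5.3)"
```

```text
t 0.97 at [0.5531 0.1597 0.2307] [ 1.7996e+02 -4.0000e-02 -4.9500e+00] F [-0.3  0.2  0.5] w 0.0366 -> shift cm [-2.2  -5.47  6.06] turn 0.006
```

carry_out([
  [-2.2,-5.5,0],
  [-2.2,-5.5,3],
  [-2.2,-5.5,5],
  [-2.2,-5.5,5],
  [-2.2,-5.5,5],
], turn=[0.006,0.006,0.006,0.006,0.006], gripper=[0,0,0,0,0])

```text
time_s: 1.6
tool_pos: [0.537, 0.2158, 0.1814]
tool_rot: [-180.0, -0.1, -5.4]
force: [0.1, -0.1, 0.7]
grip_width: 0.0006
```

```bash
python3 - <<'E'
from h import *
go(.536,.216,.135,-5.3)
im,c=grab('side');cv2.imwrite('pics/d2.png',cv2.resize(im[220:360,150:350,::-1],(800,560),interpolation=cv2.INTER_CUBIC))
im,c=grab('wrist','w2')
E
```

```text
t 1.6 at [0.537  0.2158 0.1814] [-1.7998e+02 -7.0000e-02 -5.4400e+00] F [ 0.1 -0.1  0.7] w 0.0006 -> shift cm [-0.11 -0.01  4.64] turn -0.002
```

View pics/d2.png

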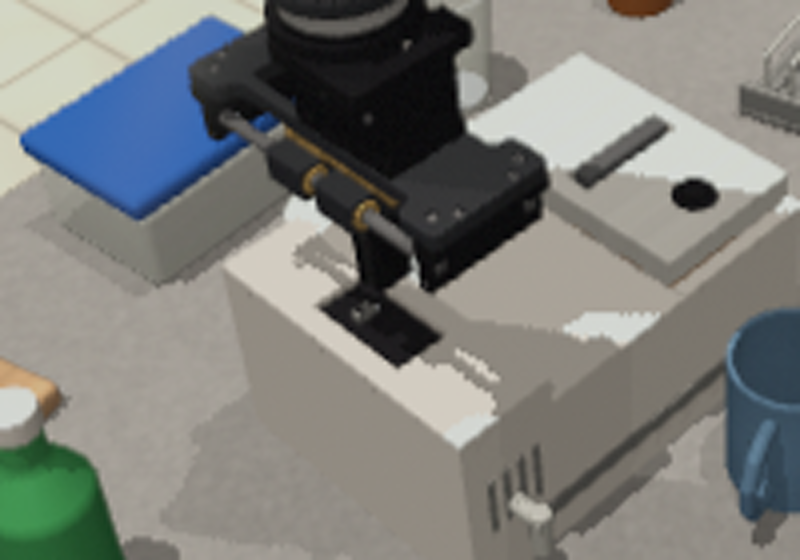

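View pics/w2.png

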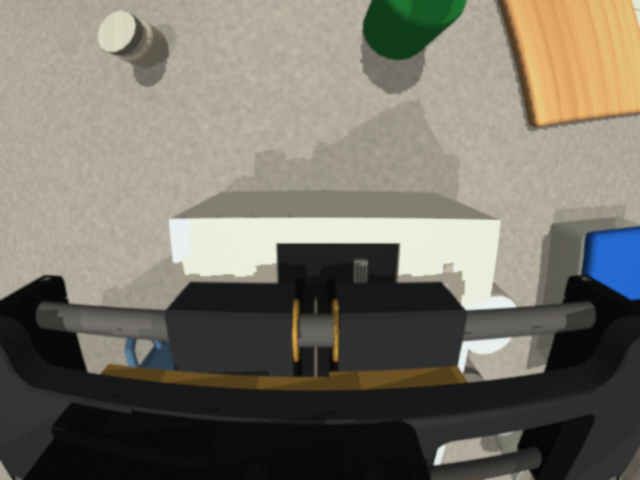

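```bash
python3 - <<'E'
from h import *
im,c=grab('wrist')
for p in [(277,243),(398,243),(354,262),(369,262)]: print(p,onz('wrist',c,p,.131))
C=np.array([.551,.2145]);a=np.radians(-5.3);R=np.array([[np.cos(a),-np.sin(a)],[np.sin(a),np.cos(a)]])
for q in [(-.036,.018),(.036,.018)]: print(C+R@np.array(q))
E
```

```text
(277, 243) [0.51759239 0.23541066 0.131     ]
(398, 243) [0.58702202 0.22892138 0.131     ]
(354, 262) [0.56063728 0.21993728 0.131     ]
(369, 262) [0.56939917 0.21907972 0.131     ]
[0.51681658 0.23574839]
[0.58850876 0.2290977 ]
```

carry_out([
  [0,0,2],
  [0,0,3.8],
  [0,0,4.6],
  [0,0,4.6],
], turn=[0,0,0,0], gripper=[0,0,0,0])

```text
time_s: 2.25
tool_pos: [0.5359, 0.2167, 0.1345]
tool_rot: [180.0, 0.0, -5.3]
force: [0.2, -0.8, 0.4]
grip_width: 0.0003
```

```bash
python3 - <<'E'
from h import *
go(.5575,.214,.135,-5.3)
im,c=grab('side');cv2.imwrite('pics/d3.png',cv2.resize(im[240:340,180:300,::-1],(720,600),interpolation=cv2.INTER_CUBIC))
E
```

```text
t 2.25 at [0.5359 0.2167 0.1345] [179.99   0.    -5.33] F [ 0.2 -0.8  0.4] w 0.0003 -> shift cm [ 2.17  0.07 -0.05] turn -0.0
```

View pics/d3.png

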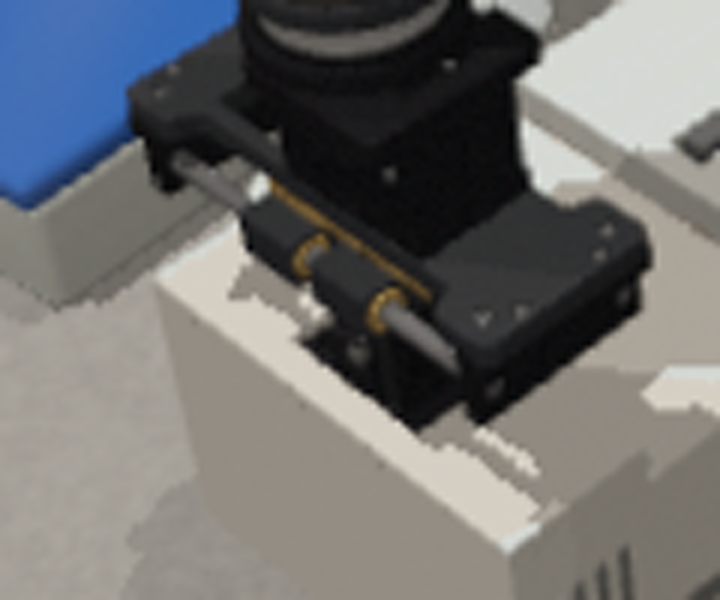

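carry_out([
  [0.8,0,0],
  [1.4,0,0],
  [1.9,0,0],
  [2.3,0,0],
  [2.5,0,0],
], turn=[0,0,0,0,0], gripper=[0,0,0,0,0])

```text
time_s: 2.92
tool_pos: [0.5609, 0.2143, 0.1345]
tool_rot: [180.0, 0.0, -5.3]
force: [-2.1, -0.3, 0.8]
grip_width: 0.0004
```

carry_out([
  [0,0,0],
], turn=[0], gripper=[0])

```text
time_s: 3.05
tool_pos: [0.561, 0.2143, 0.1345]
tool_rot: [-180.0, -0.0, -5.3]
force: [-1.0, 0.5, 0.7]
grip_width: 0.0002
```

carry_out([
  [0.1,0,0],
  [0.2,0,0],
  [0.3,0,0],
  [0.3,0,0],
], turn=[0,0,0,0], gripper=[0,0,0,0])

```text
time_s: 3.55
tool_pos: [0.5638, 0.214, 0.1345]
tool_rot: [180.0, -0.0, -5.3]
force: [-1.1, 0.1, -0.1]
grip_width: 0.0004
```

```bash
python3 - <<'E'
from h import *
go(.5575,.214,.135,-5.3)
im,c=grab('wrist','w3')
E
```

```text
t 3.55 at [0.5638 0.214  0.1345] [180.    -0.    -5.33] F [-1.1  0.1 -0.1] w 0.0004 -> shift cm [-0.63  0.06 -0.05] turn -0.001
```

View pics/w3.png

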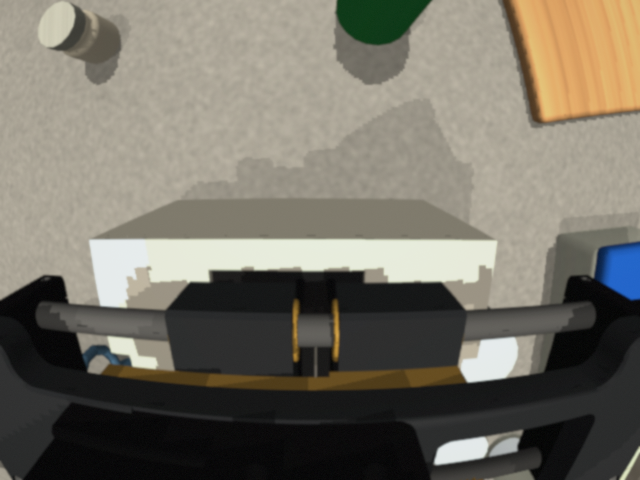

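carry_out([
  [0.1,0,0],
  [0.2,0,0],
  [0.2,0,0],
], turn=[0,0,0], gripper=[0,0,0])

```text
time_s: 3.98
tool_pos: [0.5653, 0.214, 0.1345]
tool_rot: [180.0, 0.1, -5.3]
force: [-2.7, 1.0, 1.5]
grip_width: 0.0003
```

carry_out([
  [0.1,0,0],
  [0.1,0,0],
], turn=[0,0], gripper=[0,0])

```text
time_s: 4.22
tool_pos: [0.5654, 0.2139, 0.1344]
tool_rot: [180.0, 0.2, -5.3]
force: [-6.3, -0.8, 3.1]
grip_width: 0.0001
```

The force rose to 6 N and the tool stopped, so the switch is at its end stop. I'll back off, lift and look.

carry_out([
  [-0.8,0,0],
  [-0.8,0,-4],
  [-0.8,4,-9.5],
  [-0.8,5,-9.7],
  [-0.8,5,-9.7],
], turn=[0,0,0,0,0], gripper=[0,0,0,0,0])

```text
time_s: 4.85
tool_pos: [0.5549, 0.1635, 0.2322]
tool_rot: [-180.0, -0.1, -5.5]
force: [0.1, 0.4, -0.2]
grip_width: 0.0007
```

```bash
python3 - <<'E'
from h import *
go(.54,-.02,.231,-5.3)
im,c=grab('wrist');cv2.imwrite('pics/w4.png',im[:300,100:500,::-1])
E
```

```text
t 4.85 at [0.5549 0.1635 0.2322] [-1.7998e+02 -1.5000e-01 -5.4700e+00] F [ 0.1  0.4 -0.2] w 0.0007 -> shift cm [ 0.27 18.41  0.11] turn -0.003
```

View pics/w4.png

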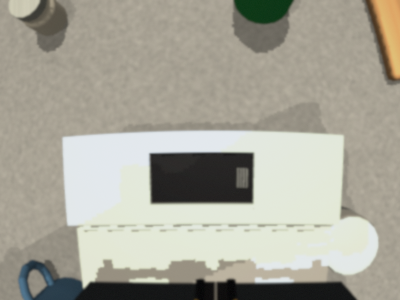

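The nub is now at the recess's right end, so the switch is off. Next I go to the hatch view.

carry_out([
  [-0.3,5,0],
  [-0.7,10,0],
  [-1.2,15,0],
  [-1.7,19.3,0],
  [-1.7,19.3,0],
], turn=[0,0,0,0,0], gripper=[0,0,0,0,0])

```text
time_s: 5.52
tool_pos: [0.5182, -0.0289, 0.2298]
tool_rot: [179.9, 0.1, -5.6]
force: [-0.5, 0.4, -0.3]
grip_width: 0.0001
```

```bash
python3 - <<'E'
from h import *
im,c=grab('wrist','w5')
dark=(im.max(2)<110).astype(np.uint8); dark[265:]=0
for cn in cv2.findContours(dark,0,2)[0]:
    if cv2.contourArea(cn)<200: continue
    r=cv2.minAreaRect(cn); print(r, onz('wrist',c,r[0],.136),[np.round(onz('wrist',c,p,.136),4)[:2] for p in cv2.boxPoints(r)])
go(.4758,.0312,.18,-5.3)
E
```

```text
((555.2288208007812, 233.13504028320312), (27.645044326782227, 31.947525024414062), 5.52754020690918) [ 0.71004085 -0.03359287  0.136     ] [array([ 0.6952, -0.0442]), array([ 0.6965, -0.0187]), array([ 0.7257, -0.0228]), array([ 0.7249, -0.0495])]
((516.444091796875, 243.63787841796875), (53.75481414794922, 34.97301483154297), 72.25532531738281) [ 0.67217369 -0.03866544  0.136     ] [array([ 0.6495, -0.021 ]), array([ 0.679, -0.015]), array([ 0.6979, -0.058 ]), array([ 0.6661, -0.0631])]
((10.5, 223.5), (21.0, 81.0), 0.0) [0.25204848 0.02066244 0.136     ] [array([ 0.2212, -0.0149]), array([0.2475, 0.0582]), array([0.2766, 0.0531]), array([ 0.2533, -0.0171])]
((240.50001525878906, 171.5), (38.18376159667969, 38.18376159667969), 45.0) [0.4740577  0.03082964 0.136     ] [array([0.4553, 0.0332]), array([0.4762, 0.0489]), array([0.4923, 0.0287]), array([0.4717, 0.0126])]
((328.4999694824219, 168.5), (26.999996185302734, 108.99998474121094), 0.0) [0.53287898 0.02648465 0.136     ] [array([ 0.5204, -0.0095]), array([0.5275, 0.0635]), array([0.5451, 0.0619]), array([ 0.5387, -0.0112])]
((1
[... 392 characters left out ...]
174]), array([0.4404, 0.115 ]), array([0.4486, 0.0189]), array([0.4036, 0.0166])]
((469.6500244140625, 53.050010681152344), (28.460500717163086, 24.34954071044922), 18.434947967529297) [0.63939539 0.10251478 0.136     ] [array([0.6253, 0.0968]), array([0.6335, 0.1143]), array([0.6541, 0.1086]), array([0.6455, 0.0909])]
((564.0716552734375, 80.1170654296875), (162.40647888183594, 68.84484100341797), 84.41739654541016) [0.72199714 0.08730537 0.136     ] [array([0.6912, 0.1472]), array([0.768, 0.167]), array([0.7662, 0.0265]), array([0.6908, 0.0213])]
t 5.58 at [ 0.5187 -0.0262  0.2299] [-1.7999e+02  1.2000e-01 -5.4300e+00] F [-0.6  0.4  0.6] w 0.0001 -> shift cm [-4.8  -5.31  5.01] turn -0.002
```

View pics/w5.png

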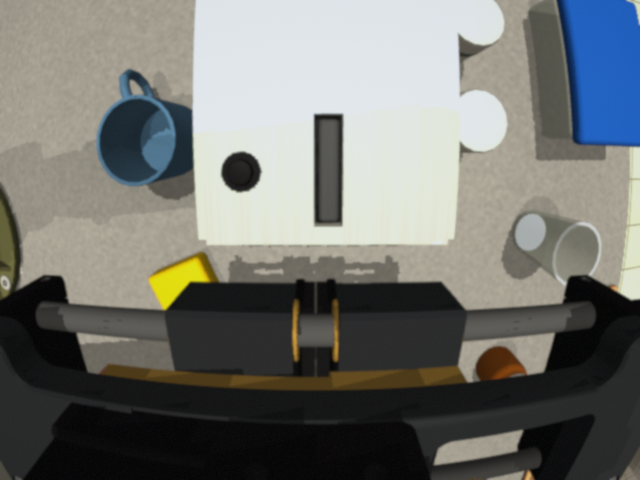

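Button at (.4745,.031) and bar centre at (.534,.0263), 59 mm apart against the 60 mm given, so I'll press.

carry_out([
  [-2.5,-2.7,2],
  [-4.9,-5.3,5],
  [-4.9,-5.3,7.5],
  [-4.9,-5.3,8.2],
  [-4.9,-5.3,8.2],
], turn=[0,0,0,0,0], gripper=[0,0,0,0,0])

```text
time_s: 6.2
tool_pos: [0.4755, 0.0324, 0.1493]
tool_rot: [-180.0, 0.0, -5.2]
force: [0.2, 0.6, 0.6]
grip_width: 0.0001
```

```bash
python3 -c "
from h import *
go(.4745,.031,.141,-5.3)"
```

```text
t 6.2 at [0.4755 0.0324 0.1493] [-1.7999e+02  5.0000e-02 -5.2500e+00] F [0.2 0.6 0.6] w 0.0001 -> shift cm [-0.08  0.15  0.83] turn 0.001
```

carry_out([
  [-0.1,0.15,0.3],
  [-0.1,0.15,0.6],
  [-0.1,0.15,0.8],
  [-0.1,0.15,0.9],
  [-0.1,0.15,0.9],
], turn=[0,0,0,0,0], gripper=[0,0,0,0,0])

```text
time_s: 6.82
tool_pos: [0.4753, 0.03, 0.1414]
tool_rot: [-180.0, -0.1, -5.3]
force: [1.0, 0.5, 4.5]
grip_width: 0.0001
```

```bash
python3 - <<'E'
from h import *
go(.534,.0263,.18,-5.3)
im,c=grab('scene');cv2.imwrite('pics/s5.png',cv2.resize(im[140:280,280:440,::-1],(640,560),interpolation=cv2.INTER_CUBIC))
im,c=grab('side');cv2.imwrite('pics/d5.png',cv2.resize(im[200:340,240:400,::-1],(640,560),interpolation=cv2.INTER_CUBIC))
E
```

```text
t 6.83 at [0.4753 0.03   0.1414] [-1.7998e+02 -1.3000e-01 -5.3400e+00] F [1.  0.5 4.5] w 0.0001 -> shift cm [ 5.89 -0.17 -3.85] turn -0.001
```

View pics/d5.png

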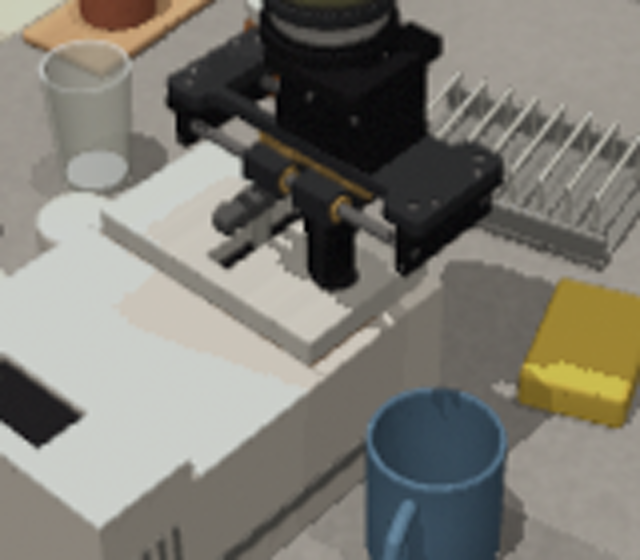

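The handle has popped up. I'll lift, open the jaws and get above the bar.

carry_out([
  [0,0,-2],
  [0,0,-5],
  [3,-0.1,-5.5],
  [5.9,-0.15,-5.5],
  [5.9,-0.15,-5.5],
], turn=[0,0,0,0,0], gripper=[0.5,0.5,0.5,0.5,0.5])

```text
time_s: 7.55
tool_pos: [0.5333, 0.0257, 0.1942]
tool_rot: [180.0, 0.2, -5.4]
force: [-1.0, 0.3, -0.2]
grip_width: 0.0401
```

```bash
python3 - <<'E'
from h import *
im,c=grab('side');cv2.imwrite('pics/d6.png',cv2.resize(im[200:340,240:400,::-1],(640,560),interpolation=cv2.INTER_CUBIC))
im,c=grab('scene');cv2.imwrite('pics/s6.png',cv2.resize(im[140:280,280:440,::-1],(640,560),interpolation=cv2.INTER_CUBIC))
go(.534,.0263,.146,-5.3)
E
```

```text
t 7.65 at [0.5318 0.0261 0.1943] [179.97   0.2   -5.33] F [-1.  -0.5  0.3] w 0.0425 -> shift cm [ 0.23 -0.05  4.83] turn -0.0
```

View pics/d6.png

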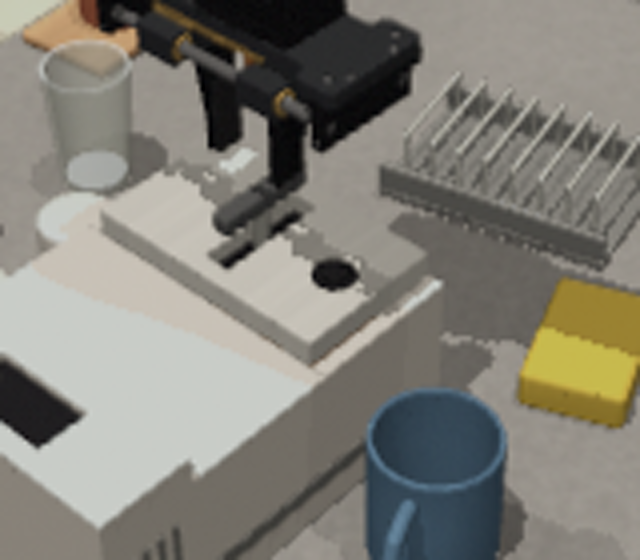

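View pics/s6.png

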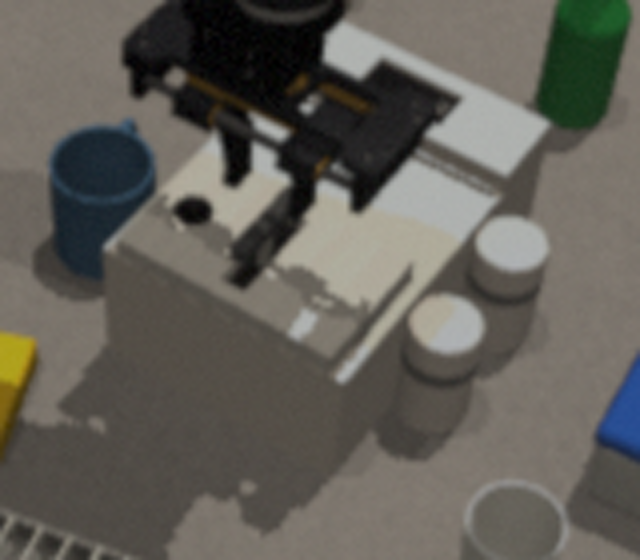

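carry_out([
  [0.2,0,2.4],
  [0.2,0,4.8],
  [0.2,0,4.8],
  [0.2,0,4.8],
  [0.2,0,4.8],
], turn=[0,0,0,0,0], gripper=[0.5,0.5,0,0,0], squeeze=15)

```text
time_s: 8.28
tool_pos: [0.5357, 0.026, 0.1488]
tool_rot: [-180.0, -0.1, -5.3]
force: [-0.1, -0.2, -0.4]
grip_width: 0.0211
```

carry_out([
  [0,0,0],
  [0,0,0],
], turn=[0,0], gripper=[0,0])

```text
time_s: 8.52
tool_pos: [0.5323, 0.0263, 0.1473]
tool_rot: [180.0, 0.3, -5.3]
force: [-7.5, -0.3, 3.2]
grip_width: 0.0139
```

carry_out([
  [-0.15,0,0],
  [-0.15,0,0],
  [-0.15,0,0],
  [-0.15,0,0],
  [-0.15,0,0],
], turn=[0,0.15,0.32,0.49,0.66], gripper=[0,0,0,0,0])

```text
time_s: 9.15
tool_pos: [0.5331, 0.0259, 0.1478]
tool_rot: [179.9, 0.0, -43.5]
force: [-3.2, -0.7, 0.8]
grip_width: 0.0138
```

carry_out([
  [0,0,0],
], turn=[0], gripper=[0])

```text
time_s: 9.28
tool_pos: [0.5331, 0.0259, 0.1478]
tool_rot: [179.9, 0.0, -43.0]
force: [-3.9, -0.3, 1.4]
grip_width: 0.0137
```

carry_out([
  [0,0,0],
  [0,0,0],
  [0,0,0],
  [0,0,0],
  [0,0,0],
], turn=[0.17,0.34,0.51,0.68,0.85], gripper=[0,0,0,0,0])

```text
time_s: 9.9
tool_pos: [0.5335, 0.0251, 0.1479]
tool_rot: [180.0, -0.1, -92.0]
force: [-2.9, -1.9, 1.2]
grip_width: 0.0136
```

carry_out([
  [0,0,0],
  [0,0,0],
], turn=[0.05,0.05], gripper=[0,0])

```text
time_s: 10.15
tool_pos: [0.5336, 0.0253, 0.1478]
tool_rot: [-180.0, -0.1, -94.6]
force: [-3.7, -1.6, 1.0]
grip_width: 0.0134
```

```bash
python3 - <<'E'
from h import *
go(.5327+.104*np.sin(np.radians(5.4)),.0263+.104*np.cos(np.radians(5.4)),.148,-95.3)
print(telemetry.get_obs()['qpos'])
E
```

```text
t 10.15 at [0.5336 0.0253 0.1478] [-1.800e+02 -5.000e-02 -9.456e+01] F [-3.7 -1.6  1. ] w 0.0134 -> shift cm [-10.49  -0.06  -0.03] turn 0.013
[  -6.82232998    7.70531175    1.3236485   105.7984673    -0.13933469
   66.50664203 -100.01885417]
```

carry_out([
  [-2,0,0],
  [-4.2,0,0],
  [-6.4,0,0],
  [-8.6,0,0],
  [-10.5,-0.05,0],
], turn=[0,0,0,0,0], gripper=[0,0,0,0,0])

```text
time_s: 10.78
tool_pos: [0.5435, 0.1298, 0.148]
tool_rot: [-179.9, -0.1, -94.6]
force: [-3.8, -27.1, 2.3]
grip_width: 0.0154
```

carry_out([
  [-0.2,0,0],
  [-0.2,0,0],
], turn=[0,0], gripper=[0,0])

```text
time_s: 11.02
tool_pos: [0.5435, 0.1286, 0.1473]
tool_rot: [-180.0, -0.3, -94.7]
force: [-0.7, -8.7, 1.0]
grip_width: 0.0137
```

```bash
python3 - <<'E'
from h import *
go(.5427,.1298,.2,-95.3)
im,c=grab('side');cv2.imwrite('pics/d7.png',cv2.resize(im[180:340,210:400,::-1],(760,640)and(712,600),interpolation=cv2.INTER_CUBIC))
im,c=grab('scene');cv2.imwrite('pics/s7.png',cv2.resize(im[120:280,280:440,::-1],(600,600),interpolation=cv2.INTER_CUBIC))
E
```

```text
t 11.03 at [0.5435 0.1286 0.1473] [-179.99   -0.32  -94.75] F [-0.7 -8.7  1. ] w 0.0137 -> shift cm [-0.09  0.09 -5.27] turn 0.01
```

View pics/s7.png

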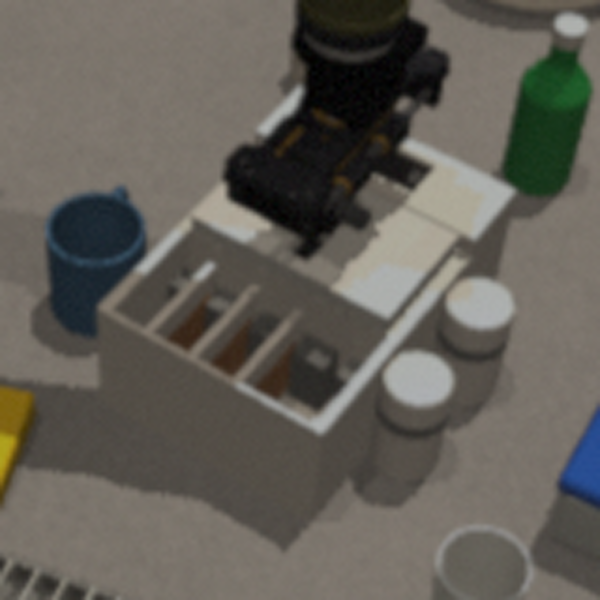

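View pics/d7.png

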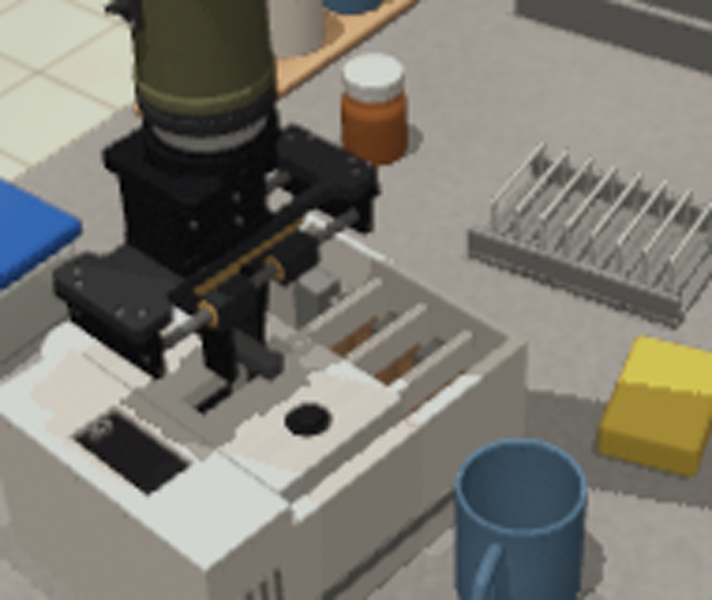

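The hatch is fully open: the handle axis travelled 104 mm and met the stop. Three plates are visible, in slots −60, −20 and +20. I'll release the handle and rise.

carry_out([
  [-0.05,0,0],
  [-0.05,0,0],
  [-0.05,0,0],
  [-0.05,0,-4],
  [-0.05,0,-8.5],
], turn=[0,0,0,0,0], gripper=[0.35,0.35,0.35,0.35,0.35])

```text
time_s: 11.75
tool_pos: [0.5424, 0.1341, 0.2328]
tool_rot: [179.9, 0.0, -94.6]
force: [0.0, 0.6, -0.2]
grip_width: 0.0304
```

carry_out([
  [3,0,0],
  [7,0,0],
  [11,0,0],
  [15,0,0],
  [16,0,0],
], turn=[-0.18,-0.36,-0.54,-0.72,-0.9], gripper=[0.22,0.22,0.22,0.22,0.22])

```text
time_s: 12.38
tool_pos: [0.5299, -0.029, 0.2328]
tool_rot: [-180.0, -0.1, -43.0]
force: [-0.2, 0.6, -0.0]
grip_width: 0.0194
```

```bash
python3 -c "
from h import *
go(.53,-.05,.235,-5.3)"
```

```text
t 12.38 at [ 0.5299 -0.029   0.2328] [-1.7998e+02 -6.0000e-02 -4.3000e+01] F [-0.2  0.6 -0. ] w 0.0194 -> shift cm [ 1.44  1.53 -0.22] turn -0.658
```

carry_out([
  [0.5,0.5,0],
  [1.1,1.1,0],
  [1.1,1.1,0],
  [1.1,1.1,0],
  [1.1,1.1,0],
], turn=[-0.18,-0.36,-0.54,-0.655,-0.655], gripper=[0.22,0.22,0.22,0.22,0.22])

```text
time_s: 13.0
tool_pos: [0.5306, -0.041, 0.2327]
tool_rot: [-180.0, -0.0, -5.6]
force: [0.3, 0.2, -0.3]
grip_width: 0.0188
```

```bash
python3 - <<'E'
from h import *
im,c=grab('wrist','w8'); go(.53,-.05,.235,-5.3)
im,c=grab('scene');cv2.imwrite('pics/s8.png',cv2.resize(im[245:335,235:340,::-1],(700,600),interpolation=cv2.INTER_CUBIC))
im,c=grab('side');cv2.imwrite('pics/d8.png',cv2.resize(im[200:280,320:420,::-1],(750,600),interpolation=cv2.INTER_CUBIC))
E
```

```text
t 13.05 at [ 0.5306 -0.0412  0.2326] [-1.7998e+02 -3.0000e-02 -5.6800e+00] F [0.2 0.9 0.1] w 0.019 -> shift cm [ 0.03  0.88 -0.24] turn -0.007
```

View pics/w8.png

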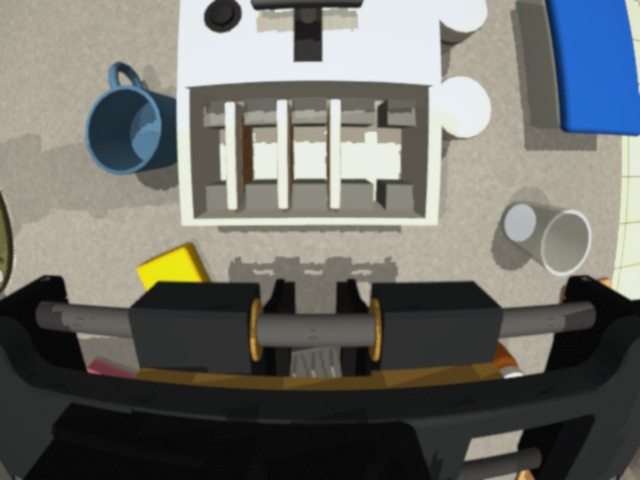

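View pics/s8.png

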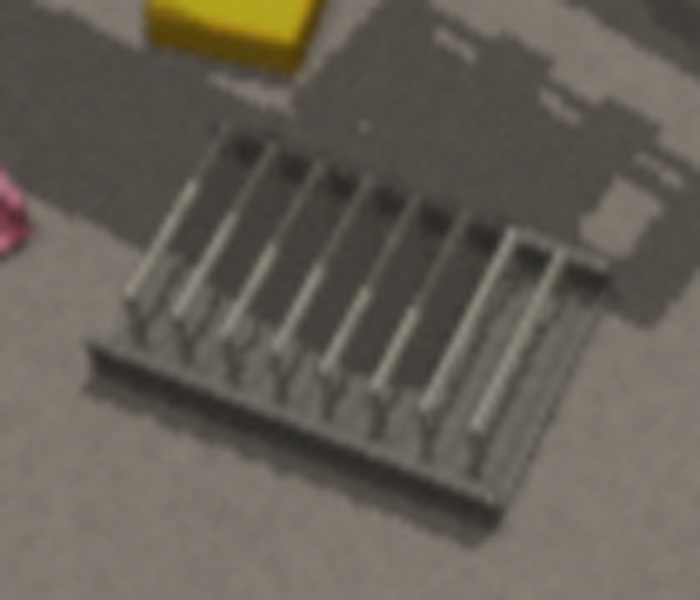

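View pics/d8.png

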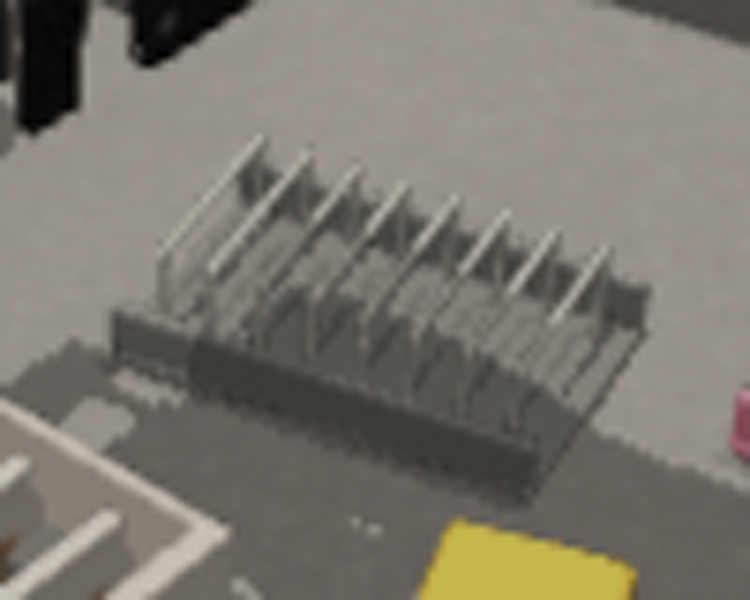

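Three plates: tops at wrist columns ≈235, 283 and 335, with slot +60 empty. The rack's hoops are clear in both fixed views.

```bash
python3 - <<'E'
from h import *
im,c=grab('wrist')
s=700/105
cs=get_calibration('scene'); cd=get_calibration('side')
print('scene hoops')
for a,b in [((127,300),(222,130)),((475,430),(560,255))]:
    A=onz('scene',cs,(a[0]/s+235,a[1]/s+245),.051);B=onz('scene',cs,(b[0]/s+235,b[1]/s+245),.051)
    print(A,B,(A+B)/2,np.linalg.norm(B-A),np.degrees(np.arctan2(*(B-A)[:2])))
for a,b in [((158,255),(262,138)),((555,318),(605,250))]:
    A=onz('side',cd,(a[0]/7.5+320,a[1]/7.5+200),.051);B=onz('side',cd,(b[0]/7.5+320,b[1]/7.5+200),.051)
    print('side',A,B,(A+B)/2,np.linalg.norm(B-A))
g=im[95:225].astype(int)
for px in [((235,103),(233,209)),((284,101),(283,207)),((335,100),(336,207))]:
    A,B=[onz('wrist',c,p,.105) for p in px]; print('plate',np.round(A,4),np.round(B,4),(A+B)/2,np.linalg.norm(A-B))
for p in [(185,84),(437,84),(182,224),(438,224)]: print('bay',onz('wrist',c,p,.113))
cv2.imwrite('pics/w9.png',cv2.resize(im[80:230,170:450,::-1],(784,420),interpolation=cv2.INTER_CUBIC))
E
```

```text
scene hoops
[ 0.44038128 -0.29739579  0.051     ] [ 0.42771635 -0.2136659   0.051     ] [ 0.43404881 -0.25553085  0.051     ] 0.0846823157591266 -8.601323613793955
[ 0.58621572 -0.2762989   0.051     ] [ 0.57481592 -0.19427842  0.051     ] [ 0.58051582 -0.23528866  0.051     ] 0.08280890707885281 -7.9126945556879535
side [ 0.5725916  -0.18823566  0.051     ] [ 0.58302111 -0.2750736   0.051     ] [ 0.57780635 -0.23165463  0.051     ] 0.08746199879175841
side [ 0.43173313 -0.24437429  0.051     ] [ 0.4372613  -0.29175067  0.051     ] [ 0.43449721 -0.26806248  0.051     ] 0.04769781998707972
plate [0.4813 0.07   0.105 ] [ 0.4699 -0.0113  0.105 ] [0.47561878 0.02936622 0.105     ] 0.08205994731188969
plate [0.5185 0.0665 0.105 ] [ 0.5091 -0.0139  0.105 ] [0.51378498 0.02627356 0.105     ] 0.08095666468085427
plate [0.5563 0.0634 0.105 ] [ 0.5496 -0.0179  0.105 ] [0.55293254 0.0227272  0.105     ] 0.08161977085769453
bay [0.44568631 0.09023782 0.113     ]
bay [0.63390944 0.07116091 0.113     ]
bay [ 0.42867412 -0.01707831  0.113     ]
bay [ 0.62784146 -0.03672527  0.113     ]
```

View pics/w9.png

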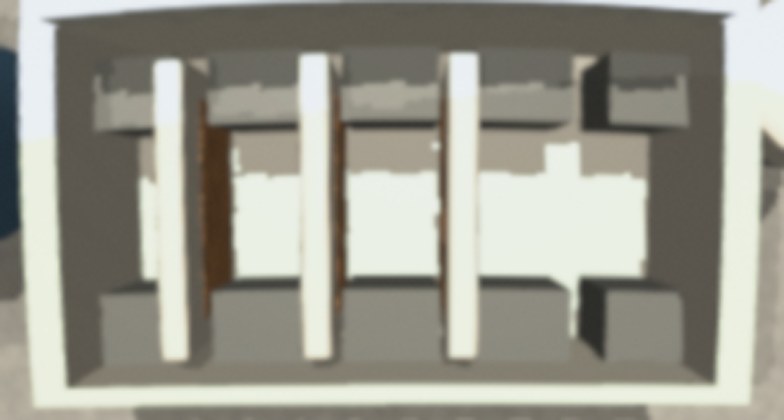

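Plate positions agree with the slot geometry (38–40 mm pitch) to 2 mm. The rack centre is about (.507,−.245) with yaw +8°. Plate at slot −60 first.

```bash
python3 -c "
from h import *
go(.4747,.030,.15,-5.3);go(.4747,.030,.092,-5.3)"
```

```text
t 13.2 at [ 0.5305 -0.0415  0.2326] [-1.7999e+02 -2.0000e-02 -5.6600e+00] F [ 0.  -0.1 -0. ] w 0.0189 -> shift cm [-6.26 -6.57  8.26] turn -0.006
t 13.2 at [ 0.5305 -0.0415  0.2326] [-1.7999e+02 -2.0000e-02 -5.6600e+00] F [ 0.  -0.1 -0. ] w 0.0189 -> shift cm [-6.26 -6.57 14.06] turn -0.006
```

carry_out([
  [-3.2,-3.3,2],
  [-6.25,-6.55,5],
  [-6.25,-6.55,8.5],
  [-6.25,-6.55,10.5],
  [-6.25,-6.55,10.5],
], turn=[-0.006,-0.006,-0.006,-0.006,-0.006], gripper=[0.24,0.24,0.24,0.24,0.24])

```text
time_s: 13.82
tool_pos: [0.4733, 0.0295, 0.1263]
tool_rot: [180.0, 0.2, -5.3]
force: [0.5, -0.4, 1.0]
grip_width: 0.0209
```

```bash
python3 - <<'E'
from h import *
go(.4747,.030,.092,-5.3)
im,c=grab('wrist');cv2.imwrite('pics/w10.png',im[:,:,::-1])
im,c=grab('scene');cv2.imwrite('pics/s10.png',cv2.resize(im[140:280,280:420,::-1],(600,600),interpolation=cv2.INTER_CUBIC))
im,c=grab('side');cv2.imwrite('pics/d10.png',cv2.resize(im[180:320,250:400,::-1],(640,600),interpolation=cv2.INTER_CUBIC))
E
```

```text
t 13.82 at [0.4733 0.0295 0.1263] [179.97   0.18  -5.29] F [ 0.5 -0.4  1. ] w 0.0209 -> shift cm [ 0.15 -0.07  3.42] turn 0.0
```

View pics/s10.png

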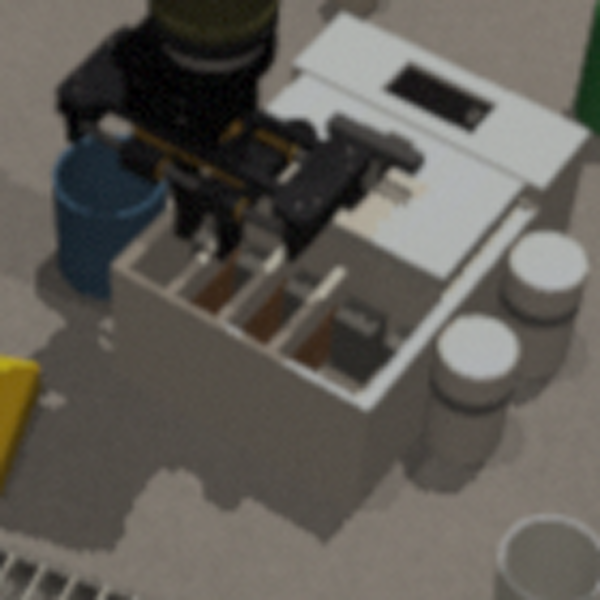

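View pics/d10.png

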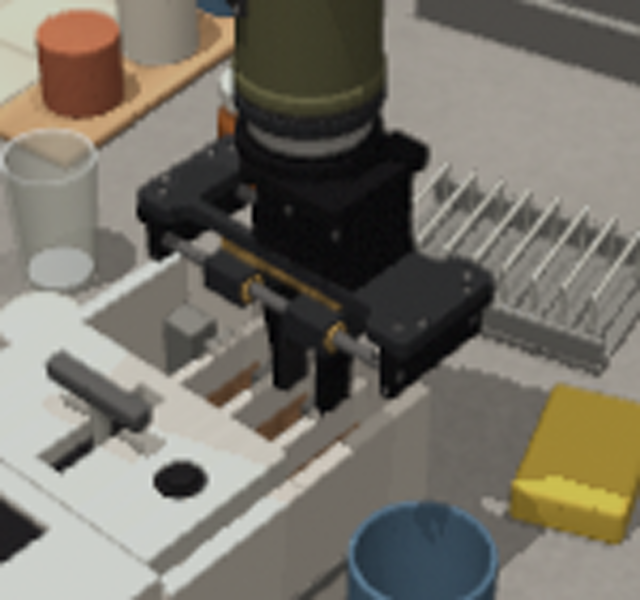

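carry_out([
  [0.1,0,1.7],
  [0.1,0,3.4],
  [0.1,0,3.4],
  [0.1,0,3.4],
  [0.1,0,3.4],
], turn=[0,0,0,0,0], gripper=[0.24,0.24,0,0,0], squeeze=15)

```text
time_s: 14.6
tool_pos: [0.474, 0.0294, 0.093]
tool_rot: [180.0, 0.2, -5.3]
force: [-4.0, -0.5, -1.8]
grip_width: 0.0078
```

carry_out([
  [0,0,0],
  [0,0,-2],
  [0,0,-6],
  [0,0,-11],
  [0,0,-12],
], turn=[0,0,0,0,0], gripper=[0,0,0,0,0])

```text
time_s: 15.22
tool_pos: [0.4791, 0.0295, 0.2183]
tool_rot: [-179.9, -0.6, -5.3]
force: [0.3, -0.6, -1.5]
grip_width: 0.0078
```

```bash
python3 -c "
from h import *
go(.465,-.34,.205,8)"
```

```text
t 15.22 at [0.4791 0.0295 0.2183] [-179.91   -0.61   -5.28] F [ 0.3 -0.6 -1.5] w 0.0078 -> shift cm [ 1.98 36.92  1.29] turn -0.232
```

carry_out([
  [0.3,6,0],
  [0.6,12,0],
  [1,18,0],
  [1.3,24,0],
  [1.6,30,0],
], turn=[-0.05,-0.1,-0.15,-0.2,-0.232], gripper=[0,0,0,0,0])

```text
time_s: 15.85
tool_pos: [0.4642, -0.2731, 0.2134]
tool_rot: [179.9, -0.1, 8.1]
force: [1.1, 0.1, 0.1]
grip_width: 0.008
```

```bash
python3 -c "
from h import *
go(.49,-.34,.205,8)"
```

```text
t 15.85 at [ 0.4642 -0.2731  0.2134] [ 1.7991e+02 -9.0000e-02  8.1100e+00] F [1.1 0.1 0.1] w 0.008 -> shift cm [1.61 6.98 0.86] turn 0.002
```

carry_out([
  [1,3.5,0],
  [1.8,6,0],
  [1.8,6,0],
], turn=[0,0,0], gripper=[0,0,0])

```text
time_s: 16.23
tool_pos: [0.4901, -0.3299, 0.2127]
tool_rot: [179.9, 0.0, 7.9]
force: [-0.3, 0.7, -1.2]
grip_width: 0.0077
```

```bash
python3 - <<'E'
from h import *
go(.465,-.25,.1,8)
im,c=grab('wrist','w11')
E
```

```text
t 16.23 at [ 0.4901 -0.3299  0.2127] [1.7991e+02 4.0000e-02 7.8700e+00] F [-0.3  0.7 -1.2] w 0.0077 -> shift cm [-1.38 -8.27 11.26] turn -0.002
```

View pics/w11.png

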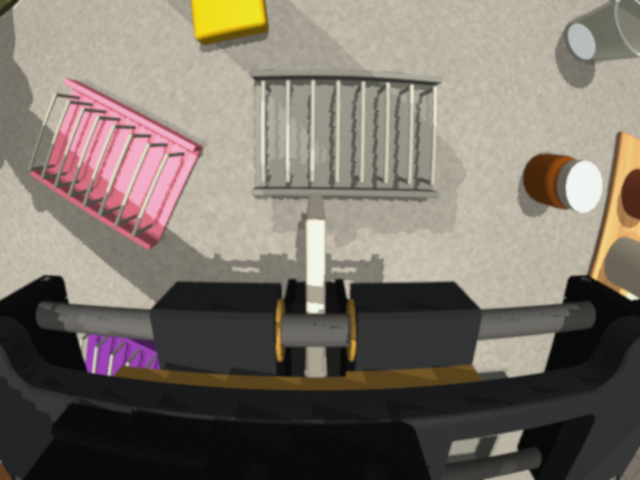

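The held plate is seen edge-on at (316,255), and the rack's eight hoops span columns 264–435. I'll locate the hoops by brightness profile.

```bash
cat >> h.py <<'E'
from scipy.signal import find_peaks
def rack(x0,x1,y0,y1,rows,save=None,zt=.051):
    im,c=grab('wrist',save); g=cv2.GaussianBlur(im.max(2),(0,0),1.0).astype(float)
    L=[]
    for r in rows:
        p=g[r-4:r+5,x0:x1].mean(0); pk,pr=find_peaks(p,prominence=12)
        L.append(pk+x0); print(r,pk+x0)
    return c,L
def rackpts(c,ra,ca,rb,cb,zt=.051):
    A=np.array([onz('wrist',c,(u,ra),zt)[:2] for u in ca]);B=np.array([onz('wrist',c,(u,rb),zt)[:2] for u in cb])
    print(np.round(A,4).tolist(),np.round(B,4).tolist())
    d=(A[-1]-A[0]);d2=(B[-1]-B[0]);print('yaw',np.degrees(np.arctan2(d[1],d[0])),np.degrees(np.arctan2(d2[1],d2[0])),'span',np.linalg.norm(d),np.linalg.norm(d2))
    h=(A-B);print('hoop yaw',np.degrees(np.arctan2(-h[:,0],h[:,1])))
E
python3 - <<'E'
from h import *
c,L=rack(255,445,70,190,[100,132,165])
for p in [(254,74),(438,80),(255,190),(436,190)]: print(onz('wrist',c,p,.03))
rackpts(c,100,L[0],165,L[2]) if len(L[0])==len(L[2]) else 0
E
```

```text
100 [262 271 287 302 313 338 363 388 412 435]
132 [262 271 287 303 312 338 363 387 411]
165 [262 287 312 337 362 386 410 433]
[ 0.41668058 -0.19812133  0.03      ]
[ 0.58345698 -0.17601241  0.03      ]
[ 0.43148254 -0.30404613  0.03      ]
[ 0.59830163 -0.27906798  0.03      ]
```

```bash
python3 - <<'E'
from h import *
c=get_calibration('wrist')
a=[262.5,287.5,313,338,363,387.5,412,435.5]; b=[262,287,312,337,362,386,410,433]
rackpts(c,100,a,165,b)
# tops ends
A=[onz('wrist',c,p,.051) for p in [(264,82),(437,84),(264,182),(434,184)]]
print(np.round(A,4),np.mean(A,0))
cn=np.mean([onz('wrist',c,p,.03) for p in [(254,74),(438,80),(255,190),(436,190)]],0);print(cn)
o=telemetry.get_obs();print(o['tool_pos'],o['tool_rot'])
for p in [(316,222),(316,268)]: print('plate',onz('wrist',c,p,o['tool_pos'][2]+.014))
E
```

```text
[[0.4311, -0.2226], [0.4521, -0.2203], [0.4732, -0.2175], [0.4938, -0.2144], [0.5146, -0.2109], [0.5352, -0.2071], [0.5563, -0.2028], [0.5772, -0.1982]] [[0.438, -0.278], [0.4592, -0.2753], [0.4802, -0.2724], [0.501, -0.2694], [0.5221, -0.2661], [0.5425, -0.2627], [0.5635, -0.259], [0.5842, -0.2552]]
yaw 9.49832545345097 8.842739662537543 span 0.14816097092632768 0.14786854766880522
hoop yaw [7.16706956 7.41118572 7.22207773 7.46087902 7.69393896 7.46998576
 7.22229152 6.93473471]
[[ 0.4301 -0.2069  0.051 ]
 [ 0.5766 -0.1836  0.051 ]
 [ 0.4415 -0.2923  0.051 ]
 [ 0.5882 -0.2716  0.051 ]] [ 0.50910874 -0.23858979  0.051     ]
[ 0.5074811  -0.23813419  0.03      ]
[ 0.49005518 -0.32715524  0.21295459] [-1.79965887e+02  3.02959875e-02  8.03470046e+00]
plate [ 0.48506653 -0.28488705  0.22695459]
plate [ 0.4876978  -0.30327172  0.22695459]
```

Rack refined to centre (.508,−.241), yaw ≈8°. Span is 148 mm against 147 mm, and the gap margin is ±4.5 mm. Now to gap −42.

```bash
python3 -c "
from h import *
go(.4664,-.2468,.15,8)"
```

```text
t 16.32 at [ 0.4901 -0.3272  0.213 ] [-1.7997e+02  3.0000e-02  8.0300e+00] F [-1.   0.9 -0.9] w 0.0079 -> shift cm [-1.22 -8.28  6.3 ] turn 0.001
```

carry_out([
  [-0.6,-4.2,1],
  [-1.2,-8.3,2.5],
  [-1.2,-8.3,5],
  [-1.2,-8.3,6.3],
  [-1.2,-8.3,6.3],
], turn=[0,0,0,0,0], gripper=[0,0,0,0,0])

```text
time_s: 16.95
tool_pos: [0.466, -0.2468, 0.1499]
tool_rot: [-180.0, 0.1, 8.0]
force: [0.4, 0.9, -0.5]
grip_width: 0.0075
```

```bash
python3 - <<'E'
from h import *
im,c=grab('scene');cv2.imwrite('pics/s12.png',cv2.resize(im[210:340,220:360,::-1],(640,594),interpolation=cv2.INTER_CUBIC))
im,c=grab('side');cv2.imwrite('pics/d12.png',cv2.resize(im[160:280,320:440,::-1],(600,600),interpolation=cv2.INTER_CUBIC))
go(.4664,-.2468,.083,8)
E
```

```text
t 17.05 at [ 0.4671 -0.2477  0.1513] [ 1.7996e+02 -5.0000e-02  7.9900e+00] F [-0.7 -0.1  1.1] w 0.0081 -> shift cm [-0.06 -0.11  6.83] turn -0.0
```

View pics/s12.png

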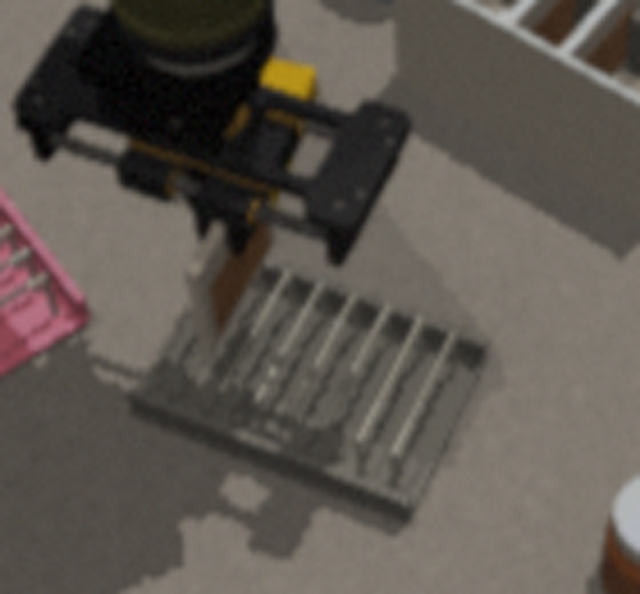

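View pics/d12.png

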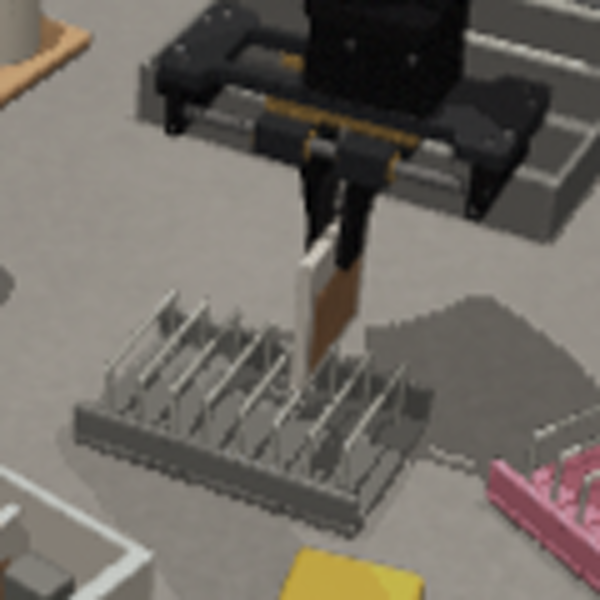

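Lined up over the gap, so I'll lower.

carry_out([
  [-0.05,-0.1,2],
  [-0.05,-0.1,4],
  [-0.05,-0.1,5.5],
  [-0.05,-0.1,6.6],
  [-0.05,-0.1,6.8],
], turn=[0,0,0,0,0], gripper=[0,0,0,0,0])

```text
time_s: 17.68
tool_pos: [0.4658, -0.2463, 0.0821]
tool_rot: [-180.0, 0.0, 8.0]
force: [0.6, -0.5, -0.4]
grip_width: 0.0077
```

```bash
python3 - <<'E'
from h import *
im,c=grab('scene');cv2.imwrite('pics/s13.png',cv2.resize(im[210:340,220:360,::-1],(640,594),interpolation=cv2.INTER_CUBIC))
im,c=grab('side');cv2.imwrite('pics/d13.png',cv2.resize(im[160:280,320:440,::-1],(600,600),interpolation=cv2.INTER_CUBIC))
go(.4664,-.2468,.081,8)
E
```

```text
t 17.77 at [ 0.4663 -0.2465  0.0828] [ 1.7999e+02 -2.0000e-02  8.0200e+00] F [ 0.3 -0.4 -0.6] w 0.008 -> shift cm [0.01 0.04 0.18] turn 0.0
```

View pics/s13.png

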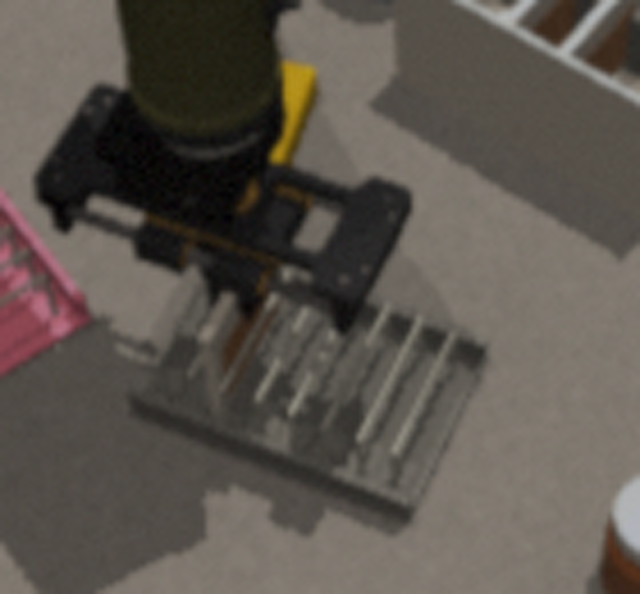

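View pics/d13.png

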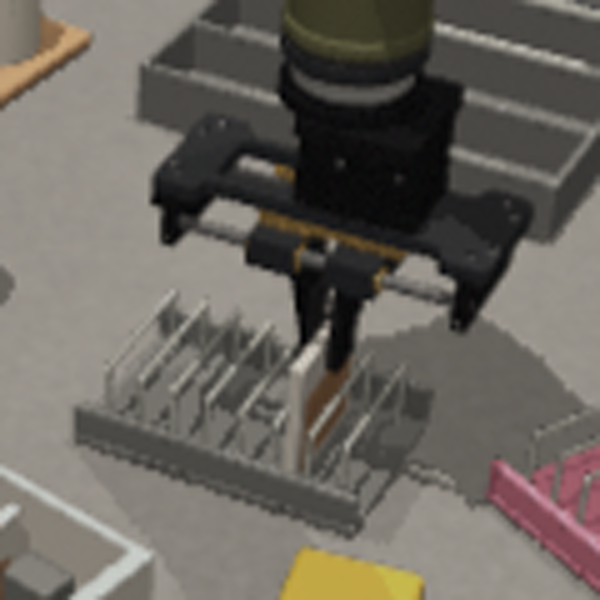

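carry_out([
  [0,0,0.15],
  [0,0,0.15],
  [0,0,0.15],
  [0,0,0.1],
  [0,0,-3],
], turn=[0,0,0,0,0], gripper=[0,0.24,0.24,0.24,0.24])

```text
time_s: 18.4
tool_pos: [0.4642, -0.2455, 0.1109]
tool_rot: [-179.9, 0.3, 8.0]
force: [0.2, 0.1, 0.3]
grip_width: 0.0204
```

carry_out([
  [0,0,-5],
  [0,0,-10],
  [0,-3,-11],
  [0,-8,-11],
  [0,-14,-11],
], turn=[0,0,0,0.05,0.1], gripper=[0.24,0.24,0.24,0.24,0.24])

```text
time_s: 19.02
tool_pos: [0.4464, -0.107, 0.2231]
tool_rot: [180.0, -0.1, 2.1]
force: [-0.4, 1.0, 0.4]
grip_width: 0.021
```

```bash
python3 - <<'E'
from h import *
im,c=grab('scene');cv2.imwrite('pics/s14.png',cv2.resize(im[210:340,220:360,::-1],(640,594),interpolation=cv2.INTER_CUBIC))
im,c=grab('side');cv2.imwrite('pics/d14.png',cv2.resize(im[160:280,320:440,::-1],(600,600),interpolation=cv2.INTER_CUBIC))
go(.513,.027,.19,-5.3)
E
```

```text
t 19.12 at [ 0.4462 -0.1009  0.2228] [-1.7985e+02 -2.0000e-02  2.8100e+00] F [ 0.5 -0.1 -0. ] w 0.0212 -> shift cm [  7.29 -12.44   3.32] turn 0.142
```

View pics/s14.png

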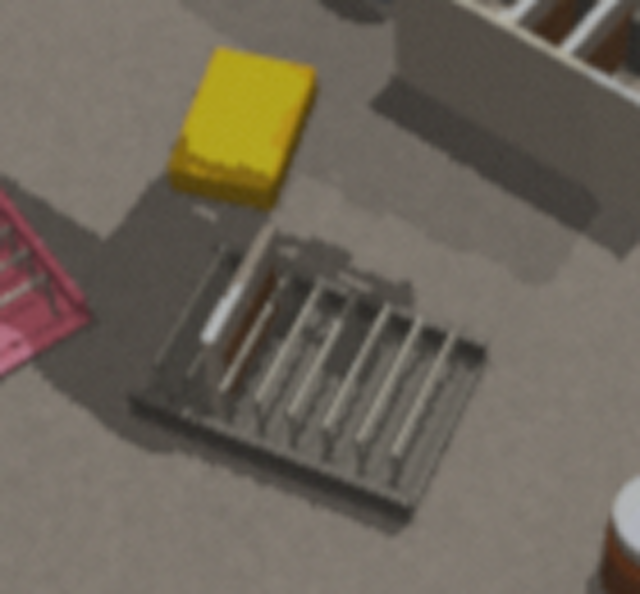

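View pics/d14.png

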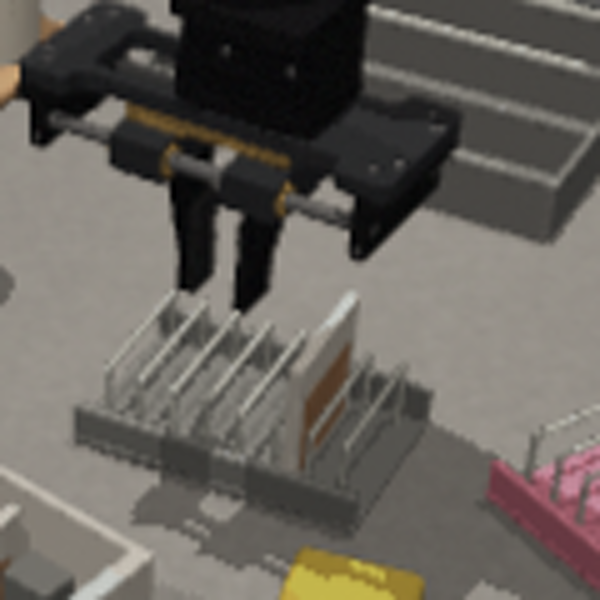

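The plate stands upright in the second gap. Next is the plate at slot −20.

carry_out([
  [3,-5,0],
  [5.5,-9,0],
  [7.3,-12.4,0],
  [7.3,-12.4,3],
  [7.3,-12.4,5],
], turn=[0.05,0.1,0.142,0.142,0.142], gripper=[0.24,0.24,0.24,0.24,0.24])

```text
time_s: 19.75
tool_pos: [0.5144, 0.0193, 0.1714]
tool_rot: [180.0, 0.0, -5.8]
force: [-1.0, 0.0, -0.7]
grip_width: 0.0212
```

```bash
python3 -c "
from h import *
go(.5138,.027,.092,-5.3)"
```

```text
t 19.75 at [0.5144 0.0193 0.1714] [ 1.7997e+02  4.0000e-02 -5.7600e+00] F [-1.   0.  -0.7] w 0.0212 -> shift cm [-0.13 -0.77  7.94] turn -0.008
```

carry_out([
  [0,0,1],
  [0,0,2],
], turn=[0,0], gripper=[0.24,0.24])

```text
time_s: 20.0
tool_pos: [0.5149, 0.0189, 0.1526]
tool_rot: [-180.0, -0.1, -5.9]
force: [0.4, 0.0, -0.7]
grip_width: 0.0209
```

```bash
python3 -c "
from h import *
go(.5138,.027,.092,-5.3)"
```

```text
t 20.0 at [0.5149 0.0189 0.1526] [-1.80e+02 -5.00e-02 -5.86e+00] F [ 0.4  0.  -0.7] w 0.0209 -> shift cm [-0.2  -0.8   6.06] turn -0.01
```

carry_out([
  [-0.2,-0.8,1],
  [-0.2,-0.8,3.5],
  [-0.2,-0.8,6],
  [-0.2,-0.8,6],
  [-0.2,-0.8,6],
], turn=[-0.01,-0.01,-0.01,-0.01,-0.01], gripper=[0.24,0.24,0.24,0,0])

```text
time_s: 20.62
tool_pos: [0.514, 0.0277, 0.0936]
tool_rot: [-180.0, -0.1, -5.2]
force: [0.9, 1.2, -0.4]
grip_width: 0.0079
```

carry_out([
  [0,0,0],
  [0,0,0],
], turn=[0,0], gripper=[0,0])

```text
time_s: 20.88
tool_pos: [0.5137, 0.0276, 0.0934]
tool_rot: [-180.0, -0.1, -5.3]
force: [-1.6, 0.5, 1.3]
grip_width: 0.0078
```

carry_out([
  [0,0,-3],
  [0,0,-8],
  [0.3,3,-12],
  [1,9,-12],
  [1.6,15,-12],
], turn=[0,0,0,-0.05,-0.1], gripper=[0,0,0,0,0])

```text
time_s: 21.5
tool_pos: [0.5163, -0.1252, 0.2142]
tool_rot: [179.9, -0.2, 0.6]
force: [-0.1, -0.2, -1.0]
grip_width: 0.0082
```

```bash
python3 -c "
from h import *
go(.50,-.33,.213,8)"
```

```text
t 21.5 at [ 0.5163 -0.1252  0.2142] [179.94  -0.21   0.64] F [-0.1 -0.2 -1. ] w 0.0082 -> shift cm [-1.86 20.47  0.13] turn -0.128
```

carry_out([
  [-0.5,6,0],
  [-1,12,0],
  [-1.5,18,0],
  [-1.7,20.3,0],
  [-1.7,20.3,0],
], turn=[-0.05,-0.1,-0.13,-0.13,-0.13], gripper=[0,0,0,0,0])

```text
time_s: 22.12
tool_pos: [0.4992, -0.3295, 0.2128]
tool_rot: [179.9, -0.0, 7.6]
force: [0.6, 1.0, -0.3]
grip_width: 0.0079
```

```bash
python3 - <<'E'
from h import *
go(.508,-.241,.15,8)
c,L=rack(240,445,70,190,[100,132,165],save='w15')
E
```

```text
t 22.12 at [ 0.4992 -0.3295  0.2128] [179.91  -0.     7.65] F [ 0.6  1.  -0.3] w 0.0079 -> shift cm [ 2.05 -8.66  6.27] turn -0.006
100 [251 262 276 287 301 327 352 376 401 424]
132 [251 261 276 286 301 326 351 376 400 424]
165 [252 262 276 287 301 326 351 376 400 423]
```

View pics/w15.png

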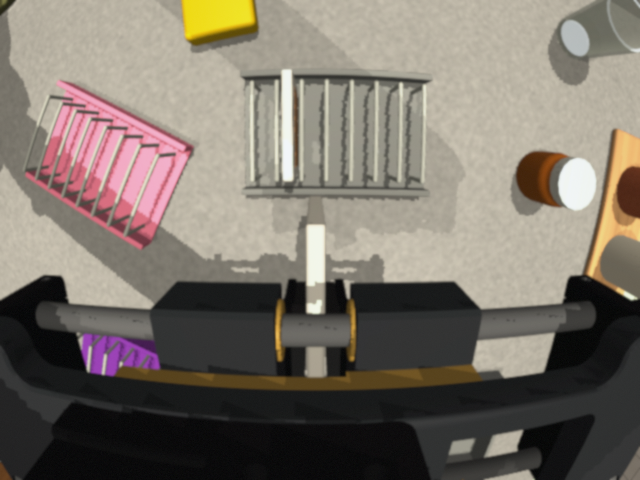

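The rack is where it was and the first plate is standing in its gap. Central gap: between columns 327 and 352.

```bash
python3 - <<'E'
from h import *
c=get_calibration('wrist')
rackpts(c,100,[251,276,301,327,352,376,401,424.5],165,[252,276,301,326,351,376,400,423])
go(.508,-.241,.15,8)
E
```

```text
[[0.4319, -0.2234], [0.453, -0.2212], [0.4738, -0.2187], [0.4953, -0.2158], [0.516, -0.2125], [0.536, -0.2091], [0.5573, -0.205], [0.5779, -0.2007]] [[0.4398, -0.2787], [0.4603, -0.2763], [0.4813, -0.2736], [0.5022, -0.2707], [0.5231, -0.2676], [0.5443, -0.2643], [0.565, -0.2608], [0.5854, -0.2572]]
yaw 8.829381103802714 8.40023942207481 span 0.1477689750558217 0.14716725336951195
hoop yaw [8.16734023 7.52006276 7.76253952 7.14228111 7.38009221 8.48973239
 7.82753631 7.57137684]
t 22.18 at [ 0.5    -0.3271  0.2127] [ 1.80e+02 -3.00e-02  7.82e+00] F [-0.1  0.7 -0.6] w 0.0077 -> shift cm [ 1.96 -8.42  6.27] turn -0.003
```

carry_out([
  [1,-4.2,1],
  [2.05,-8.4,2.5],
  [2.05,-8.4,5],
  [2.05,-8.4,7],
  [2.05,-8.4,7],
], turn=[-0.003,-0.003,-0.003,-0.003,-0.003], gripper=[0,0,0,0,0])

```text
time_s: 22.8
tool_pos: [0.5083, -0.2379, 0.1413]
tool_rot: [-179.9, 0.1, 8.3]
force: [0.9, 0.4, -0.9]
grip_width: 0.0075
```

```bash
python3 - <<'E'
from h import *
go(.5088,-.241,.0825,8)
im,c=grab('scene');im2,c=grab('side')
a=cv2.resize(im[210:340,220:360,::-1],(400,371),interpolation=cv2.INTER_CUBIC);b=cv2.resize(im2[165:276,320:440,::-1],(400,371),interpolation=cv2.INTER_CUBIC)
cv2.imwrite('pics/c16.png',np.hstack([a,b]))
E
```

```text
t 22.8 at [ 0.5083 -0.2379  0.1413] [-1.7988e+02  1.3000e-01  8.2700e+00] F [ 0.9  0.4 -0.9] w 0.0075 -> shift cm [0.02 0.32 5.88] turn 0.005
```

View pics/c16.png

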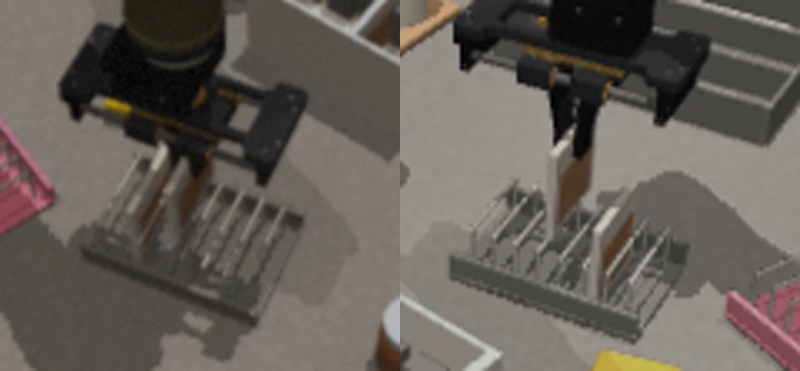

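Aligned; lowering and releasing.

carry_out([
  [0,0.2,2],
  [0,0.2,4],
  [0,0.2,5.3],
  [0,0.2,5.9],
  [0,0.2,5.9],
], turn=[0,0,0,0,0], gripper=[0,0,0,0,0])

```text
time_s: 23.52
tool_pos: [0.5093, -0.2426, 0.0838]
tool_rot: [180.0, -0.0, 8.1]
force: [0.5, 0.8, 0.1]
grip_width: 0.0076
```

```bash
python3 - <<'E'
from h import *
go(.5088,-.241,.0815,8)
im,c=grab('scene');im2,c=grab('side')
a=cv2.resize(im[210:340,220:360,::-1],(400,371),interpolation=cv2.INTER_CUBIC);b=cv2.resize(im2[165:276,320:440,::-1],(400,371),interpolation=cv2.INTER_CUBIC)
cv2.imwrite('pics/c17.png',np.hstack([a,b]))
E
```

```text
t 23.52 at [ 0.5093 -0.2426  0.0838] [ 1.7999e+02 -1.0000e-02  8.0800e+00] F [0.5 0.8 0.1] w 0.0076 -> shift cm [-0.03 -0.17  0.23] turn 0.001
```

View pics/c17.png

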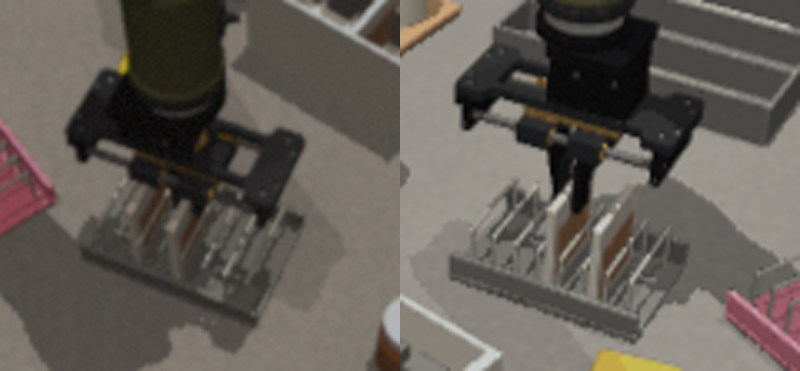

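carry_out([
  [0,0,0.2],
  [0,0,0.2],
  [0,0,0.2],
  [0,0,0.15],
  [0,0,-3],
], turn=[0,0,0,0,0], gripper=[0,0.24,0.24,0.24,0.24])

```text
time_s: 24.25
tool_pos: [0.5072, -0.2418, 0.1116]
tool_rot: [-179.9, 0.3, 8.1]
force: [0.7, 0.0, -0.4]
grip_width: 0.0205
```

carry_out([
  [0,0,-5],
  [0,0,-10],
  [0,-3,-11],
  [1,-9,-11],
  [2,-15,-11],
], turn=[0,0,0,0.05,0.1], gripper=[0.24,0.24,0.24,0.24,0.24])

```text
time_s: 24.88
tool_pos: [0.5079, -0.09, 0.2242]
tool_rot: [180.0, -0.1, 2.2]
force: [0.4, 1.1, -0.6]
grip_width: 0.0211
```

carry_out([
  [0,0,0],
], turn=[0], gripper=[0.24])

```text
time_s: 25.0
tool_pos: [0.5083, -0.0851, 0.2239]
tool_rot: [-179.9, -0.0, 2.9]
force: [-0.2, -0.8, -0.8]
grip_width: 0.0207
```

```bash
python3 - <<'E'
from h import *
im,c=grab('scene');im2,c=grab('side')
a=cv2.resize(im[210:340,220:360,::-1],(400,371),interpolation=cv2.INTER_CUBIC);b=cv2.resize(im2[165:276,320:440,::-1],(400,371),interpolation=cv2.INTER_CUBIC)
cv2.imwrite('pics/c18.png',np.hstack([a,b]))
go(.5533,.0235,.15,-5.3)
E
```

```text
t 25.1 at [ 0.5079 -0.0912  0.2238] [ 1.7995e+02 -2.0000e-02  2.4500e+00] F [ 1.2 -0.8  0.2] w 0.021 -> shift cm [  5.03 -11.27   7.37] turn 0.135
```

View pics/c18.png

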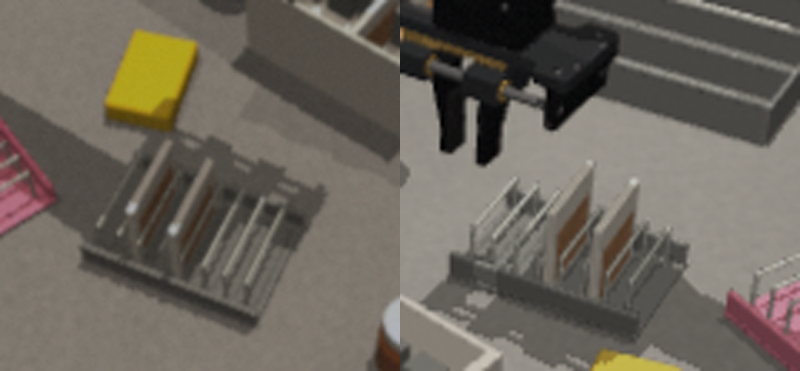

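Two plates stand in the rack. Next is the third plate, at slot +20.

carry_out([
  [2,-5,0],
  [4,-9,0],
  [5,-11.3,2],
  [5,-11.3,5],
  [5,-11.3,5],
], turn=[0.05,0.1,0.135,0.135,0.135], gripper=[0.24,0.24,0.24,0.24,0.24])

```text
time_s: 25.72
tool_pos: [0.5516, 0.0215, 0.1711]
tool_rot: [179.9, 0.3, -5.5]
force: [0.3, -0.5, 0.9]
grip_width: 0.0212
```

carry_out([
  [0,0,0],
], turn=[0], gripper=[0.24])

```text
time_s: 25.85
tool_pos: [0.5538, 0.0219, 0.1745]
tool_rot: [180.0, -0.1, -5.5]
force: [-1.0, -0.7, 0.2]
grip_width: 0.0207
```

```bash
python3 -c "
from h import *
go(.5533,.0235,.092,-5.3)"
```

```text
t 25.85 at [0.5538 0.0219 0.1745] [ 1.7998e+02 -7.0000e-02 -5.5400e+00] F [-1.  -0.7  0.2] w 0.0207 -> shift cm [-0.08 -0.16  8.25] turn -0.004
```

carry_out([
  [0,-0.2,3],
  [0,-0.2,6],
  [0,-0.2,8.2],
  [0,-0.2,8.2],
  [0,-0.2,8.2],
], turn=[-0.004,-0.004,-0.004,-0.004,-0.004], gripper=[0.24,0.24,0.24,0,0])

```text
time_s: 26.48
tool_pos: [0.5545, 0.0252, 0.0935]
tool_rot: [-180.0, -0.1, -5.2]
force: [-3.8, 0.8, -3.4]
grip_width: 0.0084
```

carry_out([
  [0,0,0],
  [0,0,0],
], turn=[0,0], gripper=[0,0])

```text
time_s: 26.72
tool_pos: [0.5538, 0.0253, 0.0932]
tool_rot: [180.0, -0.1, -5.2]
force: [-3.1, 0.2, 5.7]
grip_width: 0.0078
```

carry_out([
  [0,0,-3],
  [0,0,-8],
  [0.3,3,-12],
  [1,9,-12],
  [1.6,15,-12],
], turn=[0,0,0,-0.05,-0.1], gripper=[0,0,0,0,0])

```text
time_s: 27.35
tool_pos: [0.557, -0.1265, 0.2133]
tool_rot: [180.0, -0.3, 0.8]
force: [1.3, -0.1, -1.2]
grip_width: 0.0082
```

```bash
python3 -c "
from h import *
go(.50,-.33,.213,8)"
```

```text
t 27.35 at [ 0.557  -0.1265  0.2133] [179.95  -0.25   0.77] F [ 1.3 -0.1 -1.2] w 0.0082 -> shift cm [-5.970e+00  2.027e+01  2.000e-02] turn -0.126
```

carry_out([
  [-1,6,0],
  [-2.2,12,0],
  [-4.5,18,0],
  [-5.9,20.3,0],
  [-5.9,20.3,0],
], turn=[-0.05,-0.1,-0.126,-0.126,-0.126], gripper=[0,0,0,0,0])

```text
time_s: 27.98
tool_pos: [0.4972, -0.3323, 0.2121]
tool_rot: [179.9, -0.0, 7.5]
force: [0.5, 0.5, -0.4]
grip_width: 0.0077
```

```bash
python3 - <<'E'
from h import *
c,L=rack(240,445,70,190,[100,132,165],save='w19')
go(.5504,-.235,.15,8)
E
```

```text
100 [253 263 278 289 303 329 348 379 403 416 427]
132 [253 263 278 289 303 328 349 379 403 426]
165 [254 264 278 290 304 328 349 378 402 426]
t 28.02 at [ 0.4988 -0.3296  0.212 ] [ 1.7997e+02 -8.0000e-02  7.6700e+00] F [ 0.5 -0.1 -0.8] w 0.0076 -> shift cm [ 6.37 -8.69  6.2 ] turn -0.006
```

View pics/w19.png

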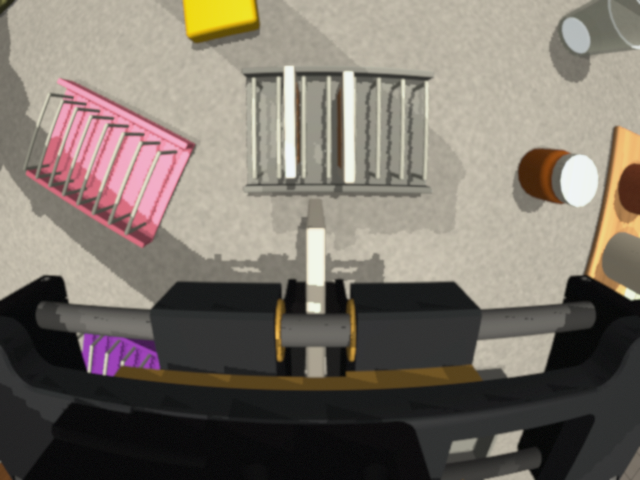

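```bash
python3 - <<'E'
from h import *
c=get_calibration('wrist')
rackpts(c,100,[253,278,303,329,379,403,427],165,[254,278,304,328,378,402,426])
go(.5504,-.235,.15,8)
E
```

```text
[[0.433, -0.2258], [0.454, -0.2237], [0.4748, -0.2212], [0.4962, -0.2183], [0.5377, -0.2115], [0.5582, -0.2076], [0.5792, -0.2032]] [[0.4407, -0.281], [0.4611, -0.2786], [0.4829, -0.2758], [0.5029, -0.2731], [0.545, -0.2668], [0.5657, -0.2634], [0.5871, -0.2596]]
yaw 8.774383635881497 8.299176674177009 span 0.1479919773609708 0.14786523103759527
hoop yaw [8.02499048 7.38121968 8.4989149  7.00789703 7.48105227 7.69857489
 7.90852144]
t 28.02 at [ 0.4988 -0.3296  0.212 ] [ 1.7997e+02 -8.0000e-02  7.6700e+00] F [ 0.5 -0.1 -0.8] w 0.0076 -> shift cm [ 6.37 -8.69  6.2 ] turn -0.006
```

carry_out([
  [3.2,-4,0],
  [6.45,-8.6,0.5],
  [6.45,-8.6,3.5],
  [6.45,-8.6,6.5],
  [6.45,-8.6,6.5],
], turn=[-0.006,-0.006,-0.006,-0.006,-0.006], gripper=[0,0,0,0,0])

```text
time_s: 28.65
tool_pos: [0.5505, -0.2317, 0.1443]
tool_rot: [-179.8, 0.2, 8.3]
force: [-0.8, -0.3, -0.5]
grip_width: 0.008
```

carry_out([
  [0,0,0],
], turn=[0], gripper=[0])

```text
time_s: 28.78
tool_pos: [0.5523, -0.234, 0.1479]
tool_rot: [180.0, -0.1, 8.2]
force: [-0.3, -0.3, -0.4]
grip_width: 0.0078
```

```bash
python3 - <<'E'
from h import *
go(.5513,-.236,.0825,8)
im,c=grab('scene');im2,c=grab('side')
a=cv2.resize(im[210:340,220:360,::-1],(400,371),interpolation=cv2.INTER_CUBIC);b=cv2.resize(im2[165:276,320:440,::-1],(400,371),interpolation=cv2.INTER_CUBIC)
cv2.imwrite('pics/c20.png',np.hstack([a,b]))
E
```

```text
t 28.77 at [ 0.5523 -0.234   0.1479] [ 1.7997e+02 -1.2000e-01  8.2300e+00] F [-0.3 -0.3 -0.4] w 0.0078 -> shift cm [-0.15  0.18  6.54] turn 0.004
```

View pics/c20.png

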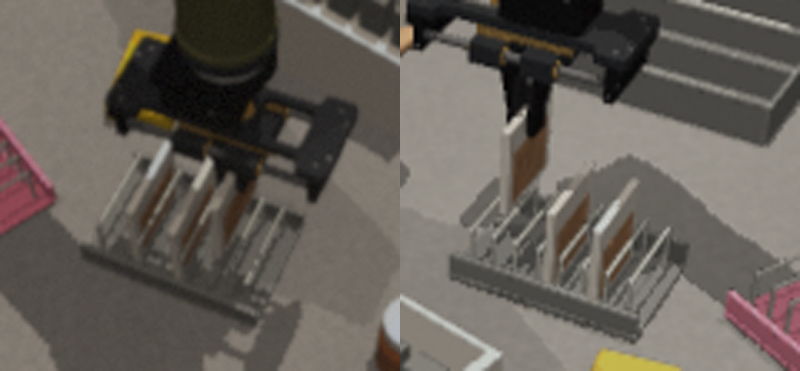

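carry_out([
  [-0.1,0.1,2],
  [-0.1,0.1,4],
  [-0.1,0.1,5.6],
  [-0.1,0.1,6.5],
  [-0.1,0.1,6.5],
], turn=[0,0,0,0,0], gripper=[0,0,0,0,0])

```text
time_s: 29.5
tool_pos: [0.5505, -0.2361, 0.0818]
tool_rot: [180.0, -0.0, 8.1]
force: [0.8, -0.5, -0.6]
grip_width: 0.0077
```

```bash
python3 - <<'E'
from h import *
go(.5513,-.236,.0815,8)
im,c=grab('scene');im2,c=grab('side')
a=cv2.resize(im[210:340,220:360,::-1],(400,371),interpolation=cv2.INTER_CUBIC);b=cv2.resize(im2[165:276,320:440,::-1],(400,371),interpolation=cv2.INTER_CUBIC)
cv2.imwrite('pics/c21.png',np.hstack([a,b]))
E
```

```text
t 29.5 at [ 0.5505 -0.2361  0.0818] [ 1.7999e+02 -2.0000e-02  8.1300e+00] F [ 0.8 -0.5 -0.6] w 0.0077 -> shift cm [0.08 0.   0.03] turn 0.002
```

View pics/c21.png

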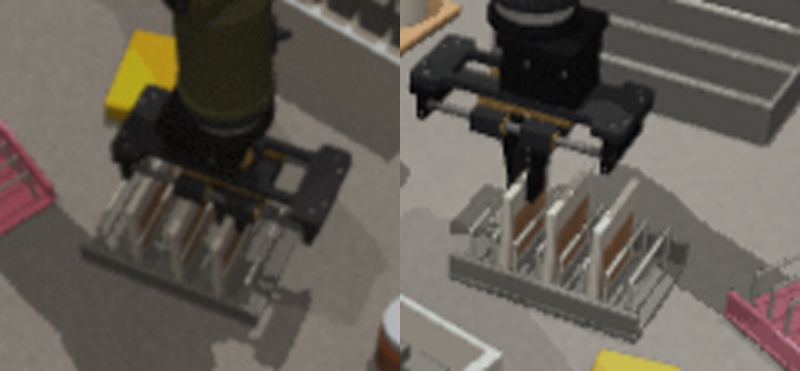

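carry_out([
  [0,0,0.05],
  [0,0,0.05],
  [0,0,0.05],
  [0,0,0],
  [0,0,-3],
], turn=[0,0,0,0,0], gripper=[0.24,0.24,0.24,0.24,0.24])

```text
time_s: 30.22
tool_pos: [0.5483, -0.2351, 0.1095]
tool_rot: [-179.9, 0.3, 8.1]
force: [0.8, -0.6, -0.0]
grip_width: 0.0208
```

carry_out([
  [0,0,-5],
  [0,0,-10],
  [-1,-3,-11.5],
  [-1,-8,-12],
  [-1,-13,-12],
], turn=[0,0,0.15,0.3,0.45], gripper=[0.35,0.35,0.35,0.35,0.35])

```text
time_s: 30.85
tool_pos: [0.5219, -0.1076, 0.2325]
tool_rot: [-180.0, -0.1, -18.0]
force: [1.0, 0.4, 0.1]
grip_width: 0.0304
```

carry_out([
  [0,0,0],
], turn=[0], gripper=[0.35])

```text
time_s: 30.98
tool_pos: [0.522, -0.1036, 0.232]
tool_rot: [-179.9, -0.0, -17.2]
force: [1.0, -1.4, -0.3]
grip_width: 0.0305
```

```bash
python3 - <<'E'
from h import *
im,c=grab('scene');im2,c=grab('side')
a=cv2.resize(im[210:340,220:360,::-1],(400,371),interpolation=cv2.INTER_CUBIC);b=cv2.resize(im2[165:276,320:440,::-1],(400,371),interpolation=cv2.INTER_CUBIC)
cv2.imwrite('pics/c22.png',np.hstack([a,b]))
go(.5435,.1286,.225,-95.3)
E
```

```text
t 31.07 at [ 0.522  -0.1088  0.2318] [ 1.7997e+02 -4.0000e-02 -1.7530e+01] F [-0.1 -0.3 -0.6] w 0.0301 -> shift cm [ -5.1  -23.28   0.66] turn 1.357
```

View pics/c22.png

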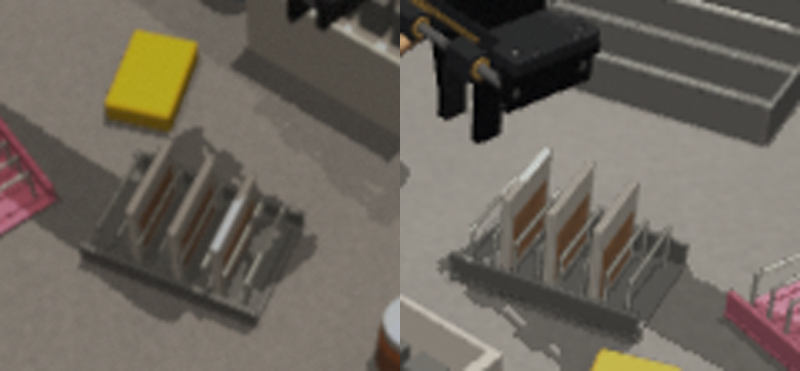

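All three plates stand upright between the wires. Now back to the handle.

carry_out([
  [-1,-5,0],
  [-2,-10,0],
  [-3,-15,0],
  [-4,-20,0],
  [-5.1,-23.3,0],
], turn=[0.18,0.36,0.54,0.72,0.9], gripper=[0.4,0.4,0.4,0.4,0.4])

```text
time_s: 31.7
tool_pos: [0.5448, 0.1295, 0.2313]
tool_rot: [-180.0, -0.0, -69.6]
force: [0.9, -0.6, 0.2]
grip_width: 0.0349
```

carry_out([
  [0,0,0],
  [0,0,0],
  [0,0,0],
  [0,0,0],
], turn=[0.18,0.36,0.457,0.457], gripper=[0.4,0.4,0.4,0.4])

```text
time_s: 32.2
tool_pos: [0.5447, 0.127, 0.2313]
tool_rot: [180.0, -0.0, -95.5]
force: [0.6, 0.0, 0.5]
grip_width: 0.0345
```

```bash
python3 - <<'E'
from h import *
im,c=grab('scene');im2,c=grab('side')
a=cv2.resize(im[120:280,280:440,::-1],(400,400),interpolation=cv2.INTER_CUBIC);b=cv2.resize(im2[180:340,220:380,::-1],(400,400),interpolation=cv2.INTER_CUBIC)
cv2.imwrite('pics/c23.png',np.hstack([a,b]))
go(.5435,.1286,.148,-95.3)
E
```

```text
t 32.3 at [0.5444 0.1277 0.2314] [ 1.800e+02 -2.000e-02 -9.538e+01] F [ 0.1 -0.1  0.8] w 0.0345 -> shift cm [-0.09  0.1   8.34] turn -0.001
```

View pics/c23.png

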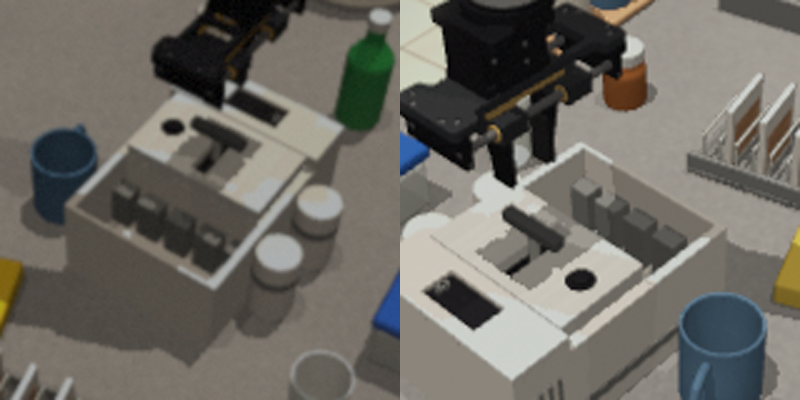

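The holder is empty and the hatch is still open. I'll descend and grip the bar.

carry_out([
  [-0.1,0.1,4],
  [-0.1,0.1,7],
  [-0.1,0.1,8.3],
  [-0.1,0.1,8.3],
  [-0.1,0.1,8.3],
], turn=[0,0,0,0,0], gripper=[0.4,0.4,0.4,0,0])

```text
time_s: 32.92
tool_pos: [0.5441, 0.1301, 0.15]
tool_rot: [-179.9, 0.0, -95.4]
force: [-0.7, -0.2, -0.5]
grip_width: 0.0217
```

carry_out([
  [0,0,0],
  [0,0,0],
  [0,0,0],
], turn=[0,0,0], gripper=[0,0,0])

```text
time_s: 33.3
tool_pos: [0.5439, 0.1284, 0.1493]
tool_rot: [-179.9, -0.1, -95.5]
force: [0.7, -4.9, 2.0]
grip_width: 0.0136
```

```bash
python3 - <<'E'
from h import *
go(.5336,.0255,.148,-95)
E
```

```text
t 33.3 at [0.5439 0.1284 0.1493] [-1.7989e+02 -8.0000e-02 -9.5460e+01] F [ 0.7 -4.9  2. ] w 0.0136 -> shift cm [10.34  0.05  0.14] turn -0.008
```

carry_out([
  [2,0,0],
  [4.2,0,0],
  [6.4,0,0],
  [8.5,0.05,0],
  [10,0.05,0],
], turn=[0,0,0,0,0], gripper=[0,0,0,0,0])

```text
time_s: 33.92
tool_pos: [0.5344, 0.0309, 0.1495]
tool_rot: [-179.8, 0.2, -95.4]
force: [5.0, 3.6, 1.5]
grip_width: 0.0138
```

carry_out([
  [0.3,0,0],
  [0.5,0,0],
  [0.6,0,0],
  [0.6,0,0],
], turn=[0,0,0,0], gripper=[0,0,0,0])

```text
time_s: 34.42
tool_pos: [0.5339, 0.0254, 0.1491]
tool_rot: [-179.8, 0.1, -95.3]
force: [5.9, 1.4, 1.3]
grip_width: 0.014
```

carry_out([
  [0.1,-0.1,0],
  [0.15,-0.1,0],
  [0.15,-0.1,0],
], turn=[0,0,0], gripper=[0,0,0])

```text
time_s: 34.8
tool_pos: [0.5339, 0.0246, 0.1487]
tool_rot: [-180.0, 0.1, -95.3]
force: [4.1, 3.6, 1.1]
grip_width: 0.0138
```

The hatch is back at its shut position. Next, turn the handle back.

carry_out([
  [-0.05,0,0],
  [-0.05,0,0],
  [-0.05,0,0],
  [-0.05,0,0],
  [-0.05,0,0],
], turn=[-0.15,-0.32,-0.49,-0.66,-0.83], gripper=[0,0,0,0,0])

```text
time_s: 35.42
tool_pos: [0.5334, 0.026, 0.1486]
tool_rot: [-179.9, 0.1, -47.4]
force: [2.7, 5.1, 0.9]
grip_width: 0.014
```

carry_out([
  [0,0,0],
  [0,0,0],
  [0,0,0],
  [0,0,0],
  [0,0,0],
], turn=[-0.17,-0.34,-0.51,-0.68,-0.74], gripper=[0,0,0,0,0])

```text
time_s: 36.05
tool_pos: [0.5322, 0.0266, 0.148]
tool_rot: [-179.8, 0.2, -5.1]
force: [0.4, 6.3, 1.6]
grip_width: 0.0141
```

carry_out([
  [0,0,0],
  [0,0,0],
], turn=[0,0], gripper=[0,0])

```text
time_s: 36.3
tool_pos: [0.5322, 0.0267, 0.1481]
tool_rot: [-179.8, 0.2, -5.3]
force: [1.4, 6.6, 0.4]
grip_width: 0.014
```

```bash
python3 - <<'E'
from h import *
go(.534,.0255,.148,-5.3); print(telemetry.get_obs()['wrist_torque'])
E
```

```text
t 36.3 at [0.5322 0.0267 0.1481] [-179.81    0.18   -5.31] F [1.4 6.6 0.4] w 0.014 -> shift cm [0.19 0.1  0.  ] turn -0.0
[ 1.37535351 -0.30388715 -0.08406044]
```

Handle is back at the latched angle. I'll release, lift, close the jaws, then press the bar down from above.

carry_out([
  [0.1,0,0],
  [0.1,0,0],
  [0.1,0,0],
  [0.1,0,-4],
  [0.1,0,-7],
], turn=[0,0,0,0,0], gripper=[0.35,0.35,0.35,0.35,0.35])

```text
time_s: 36.92
tool_pos: [0.5343, 0.0228, 0.2196]
tool_rot: [180.0, 0.0, -5.5]
force: [0.7, 0.0, 0.4]
grip_width: 0.0306
```

carry_out([
  [0,0,0],
  [0,0,0],
  [0,0,0],
  [0,0,0],
  [0,0,0],
], turn=[0,0,0,0,0], gripper=[0,0,0,0,0])

```text
time_s: 37.55
tool_pos: [0.5342, 0.0232, 0.2181]
tool_rot: [180.0, 0.0, -5.4]
force: [0.5, -0.3, 0.7]
grip_width: 0.0008
```

```bash
python3 - <<'E'
from h import *
im,c=grab('scene');im2,c=grab('side')
a=cv2.resize(im[120:280,280:440,::-1],(400,400),interpolation=cv2.INTER_CUBIC);b=cv2.resize(im2[180:340,220:380,::-1],(400,400),interpolation=cv2.INTER_CUBIC)
cv2.imwrite('pics/c24.png',np.hstack([a,b]))
go(.533,.0258,.172,-5.3)
E
```

```text
t 37.65 at [0.5344 0.0232 0.2184] [ 1.7999e+02  2.0000e-02 -5.4400e+00] F [-0.2 -0.4  0.4] w 0.0006 -> shift cm [-0.16 -0.24  4.64] turn -0.002
```

View pics/c24.png

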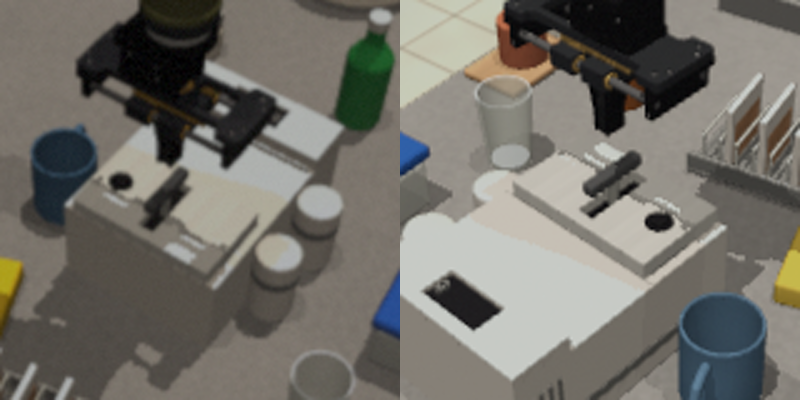

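carry_out([
  [-0.1,-0.25,2],
  [-0.1,-0.25,4],
  [-0.1,-0.25,5],
  [-0.1,-0.25,6],
  [-0.1,-0.25,6.8],
], turn=[0,0,0,0,0], gripper=[0,0,0,0,0])

```text
time_s: 38.28
tool_pos: [0.5339, 0.0258, 0.1507]
tool_rot: [-180.0, -0.0, -5.4]
force: [-2.2, 0.0, 3.9]
grip_width: 0.0005
```

carry_out([
  [0,0,0.4],
  [0,0,0.8],
], turn=[0,0], gripper=[0,0])

```text
time_s: 38.52
tool_pos: [0.534, 0.0259, 0.1427]
tool_rot: [-180.0, -0.0, -5.4]
force: [-1.4, 0.1, 3.3]
grip_width: 0.0008
```

carry_out([
  [0,0,0.1],
  [0,0,0.2],
  [0,0,0.2],
], turn=[0,0,0], gripper=[0,0,0])

```text
time_s: 38.9
tool_pos: [0.534, 0.0259, 0.1414]
tool_rot: [-180.0, -0.1, -5.4]
force: [-2.4, 0.8, 5.7]
grip_width: 0.0006
```

carry_out([
  [0,0,0.1],
  [0,0,0.1],
], turn=[0,0], gripper=[0,0])

```text
time_s: 39.15
tool_pos: [0.5341, 0.0259, 0.1412]
tool_rot: [-180.0, -0.1, -5.4]
force: [-3.2, -0.1, 10.1]
grip_width: 0.0006
```

It has bottomed out at 10 N. I'll lift and check that it locked.

carry_out([
  [0,0,-2],
  [0,0,-5],
  [-1,4,-9],
  [-1,6.5,-9],
  [-1,6.5,-9],
], turn=[0,0,0,0,0], gripper=[0,0,0,0,0])

```text
time_s: 39.78
tool_pos: [0.5176, -0.0403, 0.2298]
tool_rot: [180.0, -0.1, -5.7]
force: [0.6, -0.7, -0.7]
grip_width: 0.0
```

```bash
python3 - <<'E'
from h import *
im,c=grab('scene');im2,c=grab('side')
a=cv2.resize(im[120:280,280:440,::-1],(400,400),interpolation=cv2.INTER_CUBIC);b=cv2.resize(im2[180:340,220:380,::-1],(400,400),interpolation=cv2.INTER_CUBIC)
cv2.imwrite('pics/c25.png',np.hstack([a,b]))
im,c=grab('wrist','w25')
dark=(im.max(2)<110).astype(np.uint8); dark[265:]=0
for cn in cv2.findContours(dark,0,2)[0]:
    if cv2.contourArea(cn)<500: continue
    r=cv2.minAreaRect(cn); print(np.round(r[0]),np.round(r[1]), np.round(onz('wrist',c,r[0],.136),4))
a=cv2.resize(np.array(read_camera('scene'))[210:340,220:360,::-1],(400,371),interpolation=cv2.INTER_CUBIC);b=cv2.resize(im2[165:276,320:440,::-1],(400,371),interpolation=cv2.INTER_CUBIC)
cv2.imwrite('pics/c26.png',np.hstack([a,b]))
go(.533,.0258,.172,-5.3)
E
```

```text
[ 10. 222.] [19. 85.] [0.2519 0.0138 0.136 ]
[240. 160.] [38. 38.] [0.474  0.0305 0.136 ]
[328. 158.] [ 27. 110.] [0.5327 0.0256 0.136 ]
[131. 129.] [64. 84.] [0.3958 0.0645 0.136 ]
[165. 124.] [136.  58.] [0.423  0.0631 0.136 ]
[554.  81.] [166.  64.] [0.7099 0.0784 0.136 ]
t 39.98 at [ 0.5175 -0.0363  0.2288] [-1.7997e+02  7.0000e-02 -5.3200e+00] F [-0.7  0.4 -0.8] w 0.0001 -> shift cm [ 0.98 -6.33  5.68] turn -0.0
```

View pics/c25.png

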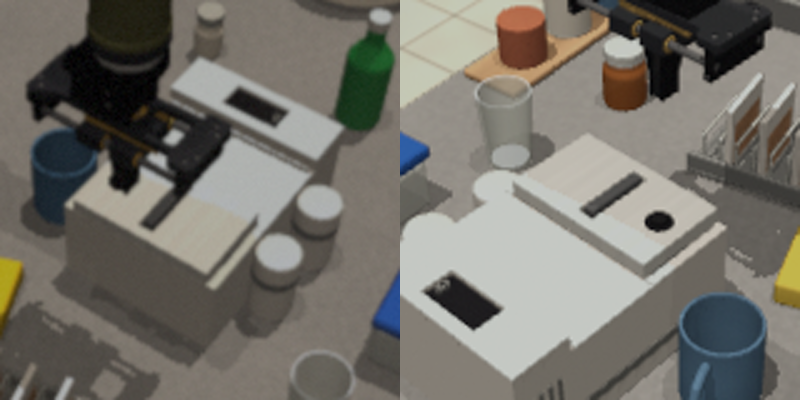

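View pics/c26.png

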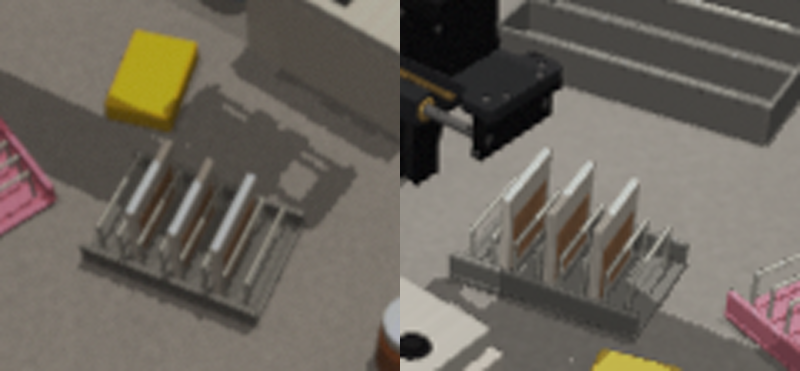

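View pics/w25.png

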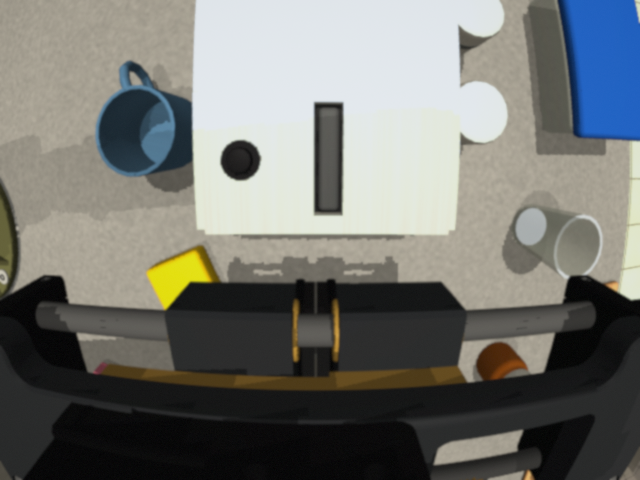

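Everything matches the latched start view: the bar is in its recess, the button is out and the hatch is within 1 mm. The plates are upright and the arm is clear.

```bash
python3 -c "
from cell import sign_off
print(sign_off())"
```

```text
the job is handed in; nothing more can be done
None
```

The job is done and handed in after about 40 s of robot time; `sign_off` reports no verdict.

- **Opening up:** I slid the switch to its end stop and pressed the button, and the handle popped up. I then turned it about 90° clockwise and slid the hatch 104 mm to its stop.
- **Plates:** Three plates were present, in slots −60, −20 and +20. They now stand in the grey rack's gaps −42, 0 and +42.
- **Closing up:** I slid the hatch shut, turned the handle back and pushed it down until it met a firm stop at about 10 N.

**Last checks:**
- Before I closed the hatch, the holder was empty.
- All three plates stand upright between the wires, and the rack looks level and unmoved.
- The bar lies flush in its recess and the button looks fully out, as at the start.
- The hatch is within 1 mm of where it started.
- The switch nub is still at the off end.
- The gripper is about 8 cm above the unit, touching nothing.

No check failed or disagreed by more than a few millimetres. The plates' final positions and the handle's lock were judged from the pictures and tool readings, because the joint values cannot be read directly.

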